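# Set up a stepped shaft and a dial gauge for a run-out check

### The arm

A 6-joint arm with a two-finger parallel gripper is mounted at the origin on a cart in front of the work surface, level with it; the furniture and walls round the work are solid. World frame = base frame: x ahead of the robot, y to its left, z up, the work surface at z = 0. Lengths are in m, angles in rad, forces in N, time in s.
With the tool pointing down it reaches from about 0.3 to 0.775 m from the base axis. Payload 14.6 kg.
Tool frame: the origin (TCP) lies midway between the tips of the shut fingers; the grasp point (between the pads) lies 19 mm behind it; z points along the fingers, y is the line along which they close (so a half turn about z gives the same grasp; the last joint's range is limited). The gripper opens to 85 mm and grips with 20 to 120 N. Pads are 22 mm wide; open, the fingers measure 114 mm over their backs; the gripper's body (76 mm by 85 mm) begins 54 mm behind the grasp point. The pads swing forward as they close: fully open they stand 13 mm farther back than shut.
Start: joints at [1.184, 0.3, 1.521, -0, 1.321, -0.067], TCP at [0.173, 0.522, 0.206] pointing down, gripper open.
Joint ranges: [-3.03, 3.03], [-0.79, 2.21], [0.23, 2.52], [-1.04, 4.18], [0, 3.07], [-2.55, 2.55]. Speed limits (rad/s): [2.22, 2.22, 2.57, 3.14, 3.14, 3.14].

### API

Orientations are given as a unit quaternion [x, y, z, w].
In Python, from plant import r, cams gives the robot as it stands.
- The arm moves only by the tool step_arm, never from a script. Its argument "plan" is a list of rows, each an object of numbers: "x", "y", "z": the shift along the tool's x, y, z in mm; "ax", "ay", "az": the turn, a rotation vector about the tool's x, y, z in degrees. In form: [{"x": .., "y": .., "z": .., "ax": .., "ay": .., "az": ..}, ...]. A call has exactly 8 rows; each row is the pose to reach, as a shift and turn from the pose commanded when the call began, along the tool's axes at that moment; what a row does not reach only later rows make up. A row lasts 1/10 s, in which the tool goes at most 50 mm and 8.59 degrees, less where a joint would pass 70% of its speed; a pose out of reach is approached as far as the arm can. A call with a gripper value outside its range is refused whole. "fingers" is the finger opening in mm, from 0 to 85.4, set as the call begins (left out, the last holds). The fingers move at their own pace and stop on an object; the grip force is fixed at half the most. Time passes only in rows, so rows that repeat a pose let the fingers close, or fill a call up. It gives the time, the measured TCP pose, the force, the opening and the grip force at its end, in the units of the state.
- r.sense(): the state, without advancing time (a new reading comes with each control period).
- cams.read_camera(name): name is "scene" or "top"; returns (picture, depth): 480x640x3 uint8, red, green, blue; 480x640 float32, m along the optical axis (not along the pixel's ray), 0 where there is no reading.
- cams.camera_params(name): a dict with "intrinsics" (3x3 intrinsics, pixels), "xyz" and "orientation" of the camera in the world. Camera axes: x right, y down, z forward; pixel columns grow to the right and rows downward; lengths in m; the calibration is good to about 2 mm. A picture is of the moment at which its call begins. camera_params takes no time and is no camera call.
- r.hand_in(): hands the job in; it is judged then, once.
The state is a dict: "clock": time; "joint_pos": joint angles; "joint_vel": joint speeds; "joint_torque": joint torques, N m; "position": TCP position; "tcp_rot": TCP orientation; "ft_force": force on the tool from outside, world axes, zero at the start; "torque": the same for the moment, N m; "width": opening from 0.0 (shut) to 1.0 (fully open); "grasp_force": force on a finger pad.
Only numpy, scipy, OpenCV 4.12 (cv2) and the standard library are available. Lean on these libraries where they do the work, as an engineer would, in place of code of your own. Each camera call takes 0.05 s, during which the arm holds its last target. There are 200 camera calls.

### The job

Set the shaft up on the granite plate for a run-out check: along the front half of the plate, parallel with its long edges, with the thin end to the left, each journal resting about mid-length in one of the two vee blocks, and the brass packer on the plate under the thin journal's block so that the shaft lies level. Then stand the dial stand upright on the plate behind the middle of the shaft, so that its feeler rests on top of the collar and is pressed in part of its travel, never against its stop. Leave the oil bottle and the paint marker where they are.

Things in the scene. Friction and masses are not known exactly. Their poses are not given: they have to be found in the camera images.
- surface_plate: fixed dark granite plate on the bench, 200 (x) x 300 (y) x 50 mm (z), empty at the start. Origin at the centre of its underside, so its top is 50 mm above the origin. Own x points to the far side (away from the robot), own y along the long edges to the left; turned by at most 0.15 rad. Its front half is the half nearer the robot (own x below 0)
- packer: flat brass-coloured packing piece with two small dark dots, 56 (x) x 46 (y) x 10 mm (z), about 0.2 kg. Origin at the centre of its underside. It makes up the difference between the two journals: put flat under one vee block, it raises that block by 10 mm
- vee_1: bright steel vee block with a blue paint mark on its two top ledges, 50 (x) x 32 (y) x 45 mm (z), 0.4 kg. Origin at the centre of its underside. A 90 degree vee runs along own y, open at the top, 34 mm wide there, its faces meeting 28 mm above the underside; grip it by the flat upright sides at x = +-25 mm
- vee_2: bright steel vee block without paint, the same as vee_1 in all its sizes, origin and axes. The two are a matched pair: either may take either place
- shaft: bright steel shaft on its collar, 0.7 kg. Origin on the axis at mid-collar, y along it to the thin end. Collar (grip here): 40 mm thick, y -23 to 23, two dark rings. Thick journal: 30 mm thick, y -90 to -23. Thin one: 16 mm thick, y 23 to 110. Blocks belong at y +-60. Balances at y -12. In a block on the plate the thick axis, in one on the packer the thin axis, lies 49 mm above the plate
- dial_stand: dial gauge on a loose stand, 0.6 kg, 188 mm tall: red base 60 (x) x 50 (y) x 46 mm, 12 mm column at its centre, on it a black head 26 (x) x 24 (y) mm, 152 to 188 mm above the underside, the grip. Origin at the centre of its underside, z up. An arm at 116 mm height reaches to own -x and carries the round gauge (44 mm across, 94 to 138 mm high), whose dial looks to -x
- plunger (a joint): the gauge's spring plunger, in m: 0 fully out, 0.010 pressed in to its stop; about 0.5 N at 0 and 1.2 N at the stop, upward travel positive. With the stand on the plate and the feeler on the level shaft's collar it reads about 0.004
- feeler_tip (a point): lower end of the plunger, 85 mm from the stand's origin to its own -x, and 65 mm above the stand's underside when fully out
- oil_bottle: bystander: small white oiler bottle with a red nozzle, 40 mm across, 105 mm tall, standing on the bench to the left of the plate; origin at the centre of its underside
- marker_pen: bystander: white and black paint marker lying flat on the bench behind the plate, 14 mm thick, 136 mm long; origin at the centre of its underside
Things that resemble listed ones, but are neither listed nor needed, are in the scene too. Leave any green look-alike of the vee_1 alone.

How it is judged:
On the way, in this order (a step that is already met when the one before it is completed fails the run):
1. both vee blocks stand in line on the front half of the plate, the left one on the packer (((height (world z) of packer between 0.045 and 0.055 m and angle between packer's own z axis and vertical below 0.04 rad and height (world z) of vee_1 between 0.056 and 0.065 m and horizontal distance between vee_1 and packer below 0.013 m and height (world z) of vee_2 between 0.045 and 0.055 m and angle between each of vee_1, vee_2's own z axis and vertical below 0.05 rad and y of vee_1 in the frame of surface_plate between 0.02 and 0.15 m and y of vee_2 in the frame of surface_plate between -0.15 and -0.02 m and x of vee_1 in the frame of surface_plate between -0.1 and 0.01 m and x of vee_2 in the frame of surface_plate between -0.1 and 0.01 m and horizontal distance between vee_1 and vee_2 between 0.085 and 0.155 m) or (height (world z) of packer between 0.045 and 0.055 m and angle between packer's own z axis and vertical below 0.04 rad and height (world z) of vee_2 between 0.056 and 0.065 m and horizontal distance between vee_2 and packer below 0.013 m and height (world z) of vee_1 between 0.045 and 0.055 m and angle between each of vee_2, vee_1's own z axis and vertical below 0.05 rad and y of vee_2 in the frame of surface_plate between 0.02 and 0.15 m and y of vee_1 in the frame of surface_plate between -0.15 and -0.02 m and x of vee_2 in the frame of surface_plate between -0.1 and 0.01 m and x of vee_1 in the frame of surface_plate between -0.1 and 0.01 m and horizontal distance between vee_2 and vee_1 between 0.085 and 0.155 m))), for 0.2 s.
2. the shaft lies released and level in both vees, thin end to the left ((((height (world z) of packer between 0.045 and 0.055 m and angle between packer's own z axis and vertical below 0.04 rad and height (world z) of vee_1 between 0.056 and 0.065 m and horizontal distance between vee_1 and packer below 0.013 m and height (world z) of vee_2 between 0.045 and 0.055 m and angle between each of vee_1, vee_2's own z axis and vertical below 0.05 rad and y of vee_1 in the frame of surface_plate between 0.02 and 0.15 m and y of vee_2 in the frame of surface_plate between -0.15 and -0.02 m and x of vee_1 in the frame of surface_plate between -0.1 and 0.01 m and x of vee_2 in the frame of surface_plate between -0.1 and 0.01 m and horizontal distance between vee_1 and vee_2 between 0.085 and 0.155 m) and y of vee_1 in the frame of shaft between 0.044 and 0.077 m and y of vee_2 in the frame of shaft between -0.077 and -0.044 m) or ((height (world z) of packer between 0.045 and 0.055 m and angle between packer's own z axis and vertical below 0.04 rad and height (world z) of vee_2 between 0.056 and 0.065 m and horizontal distance between vee_2 and packer below 0.013 m and height (world z) of vee_1 between 0.045 and 0.055 m and angle between each of vee_2, vee_1's own z axis and vertical below 0.05 rad and y of vee_2 in the frame of surface_plate between 0.02 and 0.15 m and y of vee_1 in the frame of surface_plate between -0.15 and -0.02 m and x of vee_2 in the frame of surface_plate between -0.1 and 0.01 m and x of vee_1 in the frame of surface_plate between -0.1 and 0.01 m and horizontal distance between vee_2 and vee_1 between 0.085 and 0.155 m) and y of vee_2 in the frame of shaft between 0.044 and 0.077 m and y of vee_1 in the frame of shaft between -0.077 and -0.044 m)) and height (world z) of shaft between 0.0955 and 0.104 m and angle between shaft's own y axis and vertical between 1.536 and 1.606 rad and angle between the y axis of shaft and the y axis of surface_plate, either way round below 0.15 rad and contact force between shaft and the fingers below 0.1 N), for 0.2 s.
3. the dial stand stands behind the shaft with its feeler pressed in on the collar (value of joint plunger between 0.001 and 0.0085 m and horizontal distance between feeler_tip and shaft below 0.014 m and angle between dial_stand's own z axis and vertical below 0.05 rad and height (world z) of dial_stand between 0.045 and 0.055 m and x of dial_stand in the frame of surface_plate above -0.01 m and x of shaft in the frame of surface_plate below 0.01 m), for 0.2 s.
At the end, for the whole second after the job is handed in: Blocks in the plate's front half, left one on the packer (centres within 13 mm); shaft released in both vees, thin end left, level to 0.035 rad, along the plate to 0.15 rad, blocks 44-77 mm from mid-collar; stand on the plate behind, feeler within 14 mm of mid-collar, 1-8.5 mm in; all at rest (all of step 2 and all of step 3 and linear speed of each of packer, vee_1, vee_2, shaft, dial_stand below 0.01 m/s); the robot touches nothing.
It fails at once if the feeler is driven against its stop (value of joint plunger above 0.0096 m).
It fails at once if the oil bottle is disturbed (moved more than 30 mm) (distance of oil_bottle from where it was at the start of the episode above 0.03 m).
It fails at once if the paint marker is disturbed (moved more than 30 mm) (distance of marker_pen from where it was at the start of the episode above 0.03 m).
It also fails if it takes over 120 s, if anything falls off the work surface, if the arm or the gripper's body presses on something with over 40 N, if the wrist force passes 120 N, or if a joint passes its speed limit or range.

## Working session

There is one attempt and no reset: what is moved stays moved. The work goes in short steps, Python scripts to look and compute and a tool call to move; the robot and the scene stay as the last step left them, time stands still between calls to the robot, and variables do not carry over. Pictures are saved under pics/ and viewed, at most 14 in all, crops included, and the job is handed in when it is done.

Besides the shell and the picture viewer there is one more tool, called after ">>>" in YAML: its name, and indented under it one key for each argument. step_arm: Moves the arm, as the interface text tells. Its arguments: {"type":"object","properties":{"plan":{"type":"array"},"fingers":{"type":"number"}},"required":["plan"]}

```bash
ls; mkdir -p pics; python3 - <<'E'
from plant import r,cams
import cv2,numpy as np
for n in ["scene","top"]:
    p,d=cams.read_camera(n); cv2.imwrite(f"pics/{n}0.png",p[:,:,::-1]); np.savez(f"{n}0.npz",p=p,d=d)
    print(cams.camera_params(n))
print(r.sense())
E
```

```text
pics
{'intrinsics': array([[460.5108794 ,   0.        , 318.42675057],
       [  0.        , 460.5108794 , 243.54597133],
       [  0.        ,   0.        ,   1.        ]]), 'xyz': array([ 0.047354  , -0.54981021,  0.98440511]), 'orientation': array([ 0.86788   , -0.36368379,  0.12529836, -0.31435445])}
{'intrinsics': array([[544.65047891,   0.        , 316.28834724],
       [  0.        , 544.65047891, 243.64289339],
       [  0.        ,   0.        ,   1.        ]]), 'xyz': array([ 0.48599267, -0.02706249,  1.26931788]), 'orientation': array([-0.69732828,  0.71586001, -0.01412469,  0.03283612])}
{'clock': 0.1, 'joint_pos': array([ 1.18441467e+00,  3.00452625e-01,  1.52154488e+00,  3.35383088e-05,
        1.32070114e+00, -6.66093515e-02]), 'joint_vel': array([-0.00129655, -0.0021438 , -0.00215452,  0.0024537 , -0.0017935 ,
       -0.00092699]), 'joint_torque': array([ 2.50386634e-03, -5.44381857e+01, -3.62366652e+01, -3.46125364e-05,
        3.01307919e-03,  3.71632086e-05]), 'position': array([0.17279866, 0.52188959, 0.20504678]), 'tcp_rot': array([ 1.59209893e-01,  9.87244602e-01, -5.35223621e-04, -1.40013087e-04]), 'ft_force': array([0.16444299, 0.69061781, 0.53628974]), 'torque': array([0.03137704, 0.02265054, 0.02976937]), 'grasp_force': 0.0, 'width': 1.001041460619325}
```

View pics/top0.png

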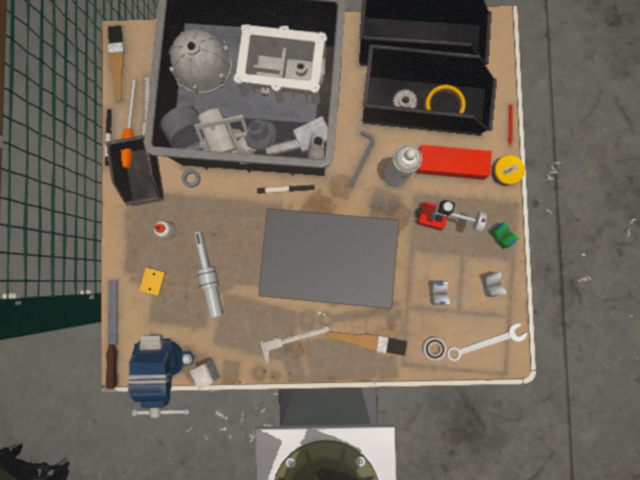

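View pics/scene0.png

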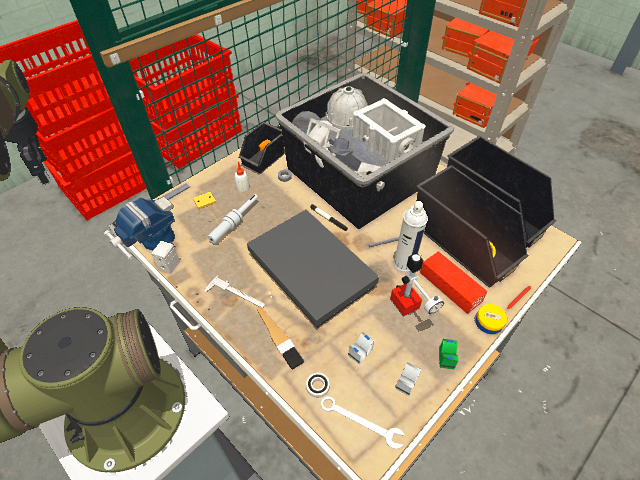

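The top view shows the packer (yellow with two dots, 151,281), shaft (205,275, thin end at 198,235), vee_1 with blue marks (440,292), plain vee_2 (495,284), green look-alike (505,235), dial stand with red base (433,215) and gauge (481,220), bottle (164,229), and marker (286,189). Next I'll measure them and enlarge.

```bash
cat > h.py <<'E'
import numpy as np,cv2
from scipy.spatial.transform import Rotation as R
from plant import r,cams
def snap(n,tag=None):
    p,d=cams.read_camera(n)
    if tag: cv2.imwrite(f"pics/{tag}.png",p[:,:,::-1])
    return p,d
def cam(n):
    c=cams.camera_params(n); return c["intrinsics"],c["xyz"],R.from_quat(c["orientation"]).as_matrix()
def cloud(n,d):
    K,t,M=cam(n); v,u=np.mgrid[:480,:640]
    q=np.stack([(u-K[0,2])/K[0,0]*d,(v-K[1,2])/K[1,1]*d,d],-1); w=q@M.T+t; w[d==0]=np.nan; return w
def ray(n,uv,z):
    K,t,M=cam(n); uv=np.atleast_2d(np.asarray(uv,float))
    q=np.c_[(uv-K[:2,2])/K[0,0],np.ones(len(uv))]@M.T
    return t+q*((z-t[2])/q[:,2])[:,None]
def proj(n,X):
    K,t,M=cam(n); q=(np.atleast_2d(X)-t)@M; return q[:,:2]/q[:,2:]*K[0,0]+K[:2,2]
def rect(n,mask,z):
    c=max(cv2.findContours(mask.astype(np.uint8),cv2.RETR_EXTERNAL,cv2.CHAIN_APPROX_NONE)[0],key=cv2.contourArea)
    w=ray(n,c[:,0,:],z)[:,:2]; (cx,cy),(a,b),th=cv2.minAreaRect((w*1000).astype(np.float32)); return cx,cy,a,b,th
def box(u0,u1,v0,v1):
    m=np.zeros((480,640),bool); m[v0:v1,u0:u1]=1; return m
E
python3 - <<'E'
from h import *
np.set_printoptions(precision=1,suppress=True)
f=np.load("top0.npz");p,d=f["p"],f["d"];w=cloud("top",d)
print("bench z",np.nanmedian(w[300:320,230:250,2])*1e3,"plate z",np.nanmedian(w[240:280,300:360,2])*1e3)
Z=w[...,2]
B={"plate":(245,415,200,318,.03,.05),"packer":(135,170,262,300,.005,.01),"shaft":(185,228,228,322,.006,.02),"v1":(425,456,275,310,.02,.045),"v2":(478,512,268,300,.02,.045),
"bottle":(150,180,215,242,.02,.06),"base":(410,450,195,232,.02,.046),"head":(435,460,195,222,.15,.188),"gauge":(462,492,205,235,.08,.138)}
for k,(a,b,c,e,zm,z) in B.items():
    m=box(a,b,c,e)&(Z>zm); print(k,m.sum(),np.array(rect("top",m,z)),"zmed/max",np.nanmedian(Z[m])*1e3,np.nanmax(Z[m])*1e3,"mean",np.nanmean(w[m],0)*1e3)
a=cv2.resize(p[225:325,130:230],None,fx=4,fy=4,interpolation=2);b=cv2.resize(p[190:310,410:525],None,fx=3.34,fy=3.34,interpolation=2)
q=np.zeros((402,790,3),np.uint8);q[:400,:400]=a;q[:b.shape[0],402:402+b.shape[1]]=b[:402,:388];cv2.imwrite("pics/crop1.png",q[:,:,::-1])
E
```

```text
bench z -1.147645599559377 plate z 48.750130112144795
plate 11828 [535.9 -22.4 298.7 199.3  83.2] zmed/max 48.797657568808496 58.24437238113922 mean [535.3 -23.   48.8]
packer 451 [493.3 389.1  47.9  55.7  73.6] zmed/max 8.61327159416736 15.759573487867273 mean [493.6 389.5   8.9]
shaft 1015 [507.2 259.5 200.5  41.   11.8] zmed/max 30.257491124046297 44.83686385872576 mean [492.9 254.   30.1]
v1 357 [ 450.5 -268.4   50.4   36.     4. ] zmed/max 38.408196731524846 49.65752158154402 mean [ 450.1 -270.    37.3]
v2 382 [ 466.8 -389.    51.3   39.3   13.2] zmed/max 37.459040761605 51.691486758309594 mean [ 466.8 -391.2   36.9]
bottle 305 [608.9 345.4  47.6  39.1  70.9] zmed/max 56.77060612638285 106.20589027998273 mean [609.4 346.6  56.7]
base 729 [ 626.7 -257.3   76.    65.7   87.6] zmed/max 44.41243753846336 192.66113715962297 mean [ 622.9 -254.1   80.8]
head 206 [ 624.  -259.    30.1   28.7   73.9] zmed/max 186.24202145286472 192.66113715962297 mean [ 624.7 -260.   182.8]
gauge 281 [ 599.8 -327.2   51.6   41.6   88.4] zmed/max 126.77194759286459 148.20960785666125 mean [ 601.5 -337.1  126.2]
```

View pics/crop1.png

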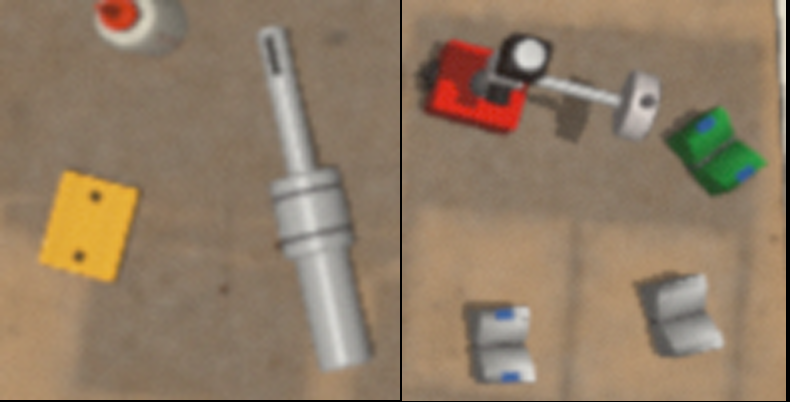

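The crop confirms: packer at left, shaft with its thin end up, vee_1 with blue marks at (505,345), plain vee_2 at (685,315). The green block at (715,150) is the look-alike and is left alone. The stand's arm points right and slightly toward the robot.

```bash
cat >> h.py <<'E'
def go(x,y,z,yaw):
    "shift (mm) and turn (deg) in tool axes to world TCP x,y,z mm, tool y at yaw deg (mod 180), pointing down"
    s=r.sense(); M=R.from_quat(s["tcp_rot"]).as_matrix(); c,k=np.cos(np.radians(yaw)),np.sin(np.radians(yaw))
    G=np.array([[k,c,0],[-c,k,0],[0,0,-1]]); G[:,0]=np.cross(G[:,1],G[:,2]); best=None
    for sg in (1,-1):
        T=G*[sg,sg,1]; v=R.from_matrix(M.T@T).as_rotvec(degrees=True)
        if best is None or abs(v[2])<abs(best[2]): best=v
    sh=M.T@(np.array([x,y,z])-1e3*s["position"]); print("shift",sh.round(1),"turn",best.round(1),"| j6",s["joint_pos"][5].round(2),"clk",round(s["clock"],2))
E
python3 - <<'E'
from h import *
np.set_printoptions(precision=1,suppress=True)
f=np.load("top0.npz");p,d=f["p"],f["d"];w=cloud("top",d);Z=w[...,2]
def mr(m,z=None): return np.array(cv2.minAreaRect((w[m][:,:2]*1e3).astype(np.float32)) [0]+cv2.minAreaRect((w[m][:,:2]*1e3).astype(np.float32))[1]+(cv2.minAreaRect((w[m][:,:2]*1e3).astype(np.float32))[2],))
for k,b in {"v1":(425,456,275,310),"v2":(478,512,268,300)}.items():
    for zt in(.038,.041): print(k,zt,mr(box(*b)&(Z>zt)&(Z<.05)))
hs=cv2.cvtColor(p,cv2.COLOR_RGB2HSV);red=((hs[...,0]<8)|(hs[...,0]>172))&(hs[...,1]>150)
m=box(410,450,195,235)&red
print("base",rect("top",m,.046)); m2=m&(Z>.040)&(Z<.05); print(mr(m2))
print("head",mr(box(435,460,195,222)&(Z>.18)))
g=box(462,492,205,235)&(Z>.105); print("gauge",mr(g),np.nanmean(w[g],0)*1e3)
arm=box(455,474,205,230)&(Z>.1)&(Z<.13); print("arm pts",np.nanmean(w[arm],0)*1e3)
# shaft slices
m=box(185,228,228,322)&(Z>.007); vu=np.argwhere(m); q=ray("top",vu[:,::-1],.02)[:,:2]*1e3
t=np.array([490,255.]); a=np.radians(12)
for it in range(5):
    u=np.array([np.cos(a),np.sin(a)]);n=np.array([-u[1],u[0]]); s=(q-t)@u; e=(q-t)@n
    S=[];E=[]
    for c in np.arange(s.min()+5,s.max()-4,6):
        k=abs(s-c)<4; S.append(c);E.append((e[k].max()+e[k].min())/2)
    f1=np.polyfit(S,E,1); a+=np.arctan(f1[0]); t=t+n*f1[1]
W=[np.ptp(e[abs(s-c)<3]) for c in S]
print("ang",np.degrees(a),"s range",s.min(),s.max(),t); print(np.c_[S,W].T)
# plate edges
m=box(245,415,200,318)&(Z>.03); c=max(cv2.findContours(m.astype(np.uint8),0,1)[0],key=cv2.contourArea)[:,0]
x=ray("top",c,.05)[:,:2]*1e3
for lo in(60,-60):
  th=np.radians(6.5);pu=(x-[536,-22])@np.array([np.cos(th),-np.sin(th)]);pv=(x-[536,-22])@np.array([np.sin(th),np.cos(th)])
  k=(np.sign(lo)*pu>85)&(abs(pv)<140); print("edge yaw",6.5+np.degrees(np.polyfit(pv[k],pu[k],1)))
can=box(375,425,140,190)&(Z>.05); print("can",mr(can),np.nanmax(Z[can]))
E
```

```text
v1 0.038 [ 450.3 -270.7   50.1   32.     2.9]
v1 0.041 [ 450.4 -270.7   49.8   32.     2.9]
v2 0.038 [ 467.1 -392.7   49.8   33.4   13.1]
v2 0.041 [ 467.1 -392.7   49.8   33.4   13.1]
base (624.1494750976562, -259.7301025390625, 61.25310134887695, 52.241554260253906, 72.25617218017578)
[ 625.9 -261.5   58.6   49.6   73.8]
head [ 626.6 -262.2   26.5   24.3   69.9]
gauge [ 605.1 -328.8   49.2   41.9   73.5] [ 601.4 -337.1  126.8]
arm pts [ 609.7 -312.   117.6]
ang 12.004479419309126 s range -82.50810909054428 118.01265668029072 [489.8 255.7]
[[-77.5 -71.5 -65.5 -59.5 -53.5 -47.5 -41.5 -35.5 -29.5 -23.5 -17.5 -11.5
   -5.5   0.5   6.5  12.5  18.5  24.5  30.5  36.5  42.5  48.5  54.5  60.5
   66.5  72.5  78.5  84.5  90.5  96.5 102.5 108.5]
 [ 28.9  29.4  30.2  29.4  30.2  29.5  29.   29.   29.5  30.2  33.   40.8
   40.3  40.3  40.3  40.3  40.3  39.1  40.4  15.1  14.6  14.6  15.1  14.6
   15.1  15.8  15.6  14.6  14.6  15.1  15.9  15.1]]
edge yaw [   6.8 5645.6]
edge yaw [    6.8 -5646.6]
can [ 736.1 -207.5   56.6  106.3   25.5] 0.23610471349541728
```

```bash
python3 -c "
from h import *
go(493.3,389.1,100,73.6)"
```

```text
shift [-346.   -25.2  105. ] turn [-0.1 -0.  -1.9] | j6 -0.07 clk 0.1
```

>>> step_arm:
  plan:
    - {"x":-40,"y":-3,"z":0,"az":0}
    - {"x":-85,"y":-6,"z":0,"az":-1}
    - {"x":-130,"y":-9,"z":10,"az":-1}
    - {"x":-175,"y":-13,"z":20,"az":-1}
    - {"x":-220,"y":-16,"z":40,"az":-2}
    - {"x":-265,"y":-19,"z":60,"az":-2}
    - {"x":-310,"y":-23,"z":80,"az":-2}
    - {"x":-346,"y":-25,"z":95,"az":-2}
  fingers: 85

```text
invalid input
```

```bash
python3 -c "
from h import *
go(493.3,389.1,1.5,73.6)"
```

```text
shift [-346.   -25.1  203.5] turn [-0.1 -0.  -1.9] | j6 -0.07 clk 0.1
```

>>> step_arm:
  plan:
    - {"x":-40,"y":-3,"z":0,"ax":0,"ay":0,"az":0}
    - {"x":-85,"y":-6,"z":0,"ax":0,"ay":0,"az":-1}
    - {"x":-130,"y":-9,"z":10,"ax":0,"ay":0,"az":-1}
    - {"x":-175,"y":-13,"z":20,"ax":0,"ay":0,"az":-1}
    - {"x":-220,"y":-16,"z":40,"ax":0,"ay":0,"az":-2}
    - {"x":-265,"y":-19,"z":60,"ax":0,"ay":0,"az":-2}
    - {"x":-310,"y":-23,"z":80,"ax":0,"ay":0,"az":-2}
    - {"x":-346,"y":-25,"z":95,"ax":0,"ay":0,"az":-2}
  fingers: 85

```text
clock: 0.9
position: [0.4952, 0.3878, 0.1088]
tcp_rot: [0.142, 0.99, -0.001, -0.001]
ft_force: [-0.1, 0.3, -0.3]
width: 0.996
grasp_force: 0.0
```

```bash
python3 -c "
from h import *
go(493.3,389.1,1.5,73.6)"
```

```text
shift [  2.    0.8 107.3] turn [-0.1 -0.1  0. ] | j6 -0.68 clk 0.9
```

>>> step_arm:
  plan:
    - {"x":1,"y":0,"z":20,"ax":0,"ay":0,"az":0}
    - {"x":1,"y":0,"z":45,"ax":0,"ay":0,"az":0}
    - {"x":1,"y":0,"z":70,"ax":0,"ay":0,"az":0}
    - {"x":1,"y":0,"z":90,"ax":0,"ay":0,"az":0}
    - {"x":1,"y":0,"z":100,"ax":0,"ay":0,"az":0}
    - {"x":1,"y":0,"z":104,"ax":0,"ay":0,"az":0}
    - {"x":1,"y":0,"z":104,"ax":0,"ay":0,"az":0}
    - {"x":1,"y":0,"z":104,"ax":0,"ay":0,"az":0}

```text
clock: 1.7
position: [0.493, 0.3902, 0.0076]
tcp_rot: [0.142, 0.99, 0.0, 0.001]
ft_force: [0.1, -0.2, 0.5]
width: 0.995
grasp_force: 0.0
```

```bash
python3 -c "
from h import *
go(493.3,389.1,1.5,73.6)"
```

```text
shift [-0.6 -1.   6.1] turn [0.1 0.1 0.1] | j6 -0.67 clk 1.7
```

>>> step_arm:
  plan:
    - {"x":0,"y":0,"z":3,"ax":0,"ay":0,"az":0}
    - {"x":0,"y":0,"z":5,"ax":0,"ay":0,"az":0}
    - {"x":0,"y":0,"z":5,"ax":0,"ay":0,"az":0}
    - {"x":0,"y":0,"z":5,"ax":0,"ay":0,"az":0}
    - {"x":0,"y":0,"z":5,"ax":0,"ay":0,"az":0}
    - {"x":0,"y":0,"z":5,"ax":0,"ay":0,"az":0}
    - {"x":0,"y":0,"z":5,"ax":0,"ay":0,"az":0}
    - {"x":0,"y":0,"z":5,"ax":0,"ay":0,"az":0}
  fingers: 0

```text
clock: 2.5
position: [0.4925, 0.3899, 0.0016]
tcp_rot: [0.142, 0.99, 0.0, 0.0]
ft_force: [-0.5, 0.6, -0.6]
width: -0.0
grasp_force: 0.0
```

>>> step_arm:
  plan:
    - {"x":0,"y":0,"z":-30,"ax":0,"ay":0,"az":0}
    - {"x":0,"y":0,"z":-70,"ax":0,"ay":0,"az":0}
    - {"x":0,"y":0,"z":-115,"ax":0,"ay":0,"az":0}
    - {"x":0,"y":0,"z":-160,"ax":0,"ay":0,"az":0}
    - {"x":20,"y":-30,"z":-200,"ax":0,"ay":0,"az":0}
    - {"x":60,"y":-60,"z":-200,"ax":0,"ay":0,"az":0}
    - {"x":100,"y":-90,"z":-200,"ax":0,"ay":0,"az":0}
    - {"x":140,"y":-120,"z":-200,"ax":0,"ay":0,"az":0}
  fingers: 85

```text
clock: 3.3
position: [0.3251, 0.314, 0.2016]
tcp_rot: [0.142, 0.99, 0.0, 0.0]
ft_force: [-0.3, 0.7, 1.1]
width: 0.996
grasp_force: 0.0
```

```bash
python3 - <<'E'
from h import *
p,d=snap("top","t1");w=cloud("top",d);Z=w[...,2]
hs=cv2.cvtColor(p,cv2.COLOR_RGB2HSV);m=box(110,230,240,330)&(hs[...,0]>15)&(hs[...,0]<32)&(hs[...,1]>180)&(hs[...,2]>150)
print(m.sum(),rect("top",m,.01),np.nanmedian(Z[m]))
cv2.imwrite("pics/t1c.png",cv2.resize(p[220:340,100:240],None,fx=4,fy=4)[:,:,::-1]); print(r.sense()["position"])
E
```

```text
416 (493.4703369140625, 389.97552490234375, 43.63386154174805, 53.007938385009766, 73.90343475341797) 0.008733055999789352
[0.31912568 0.31132809 0.20049212]
```

View pics/t1c.png

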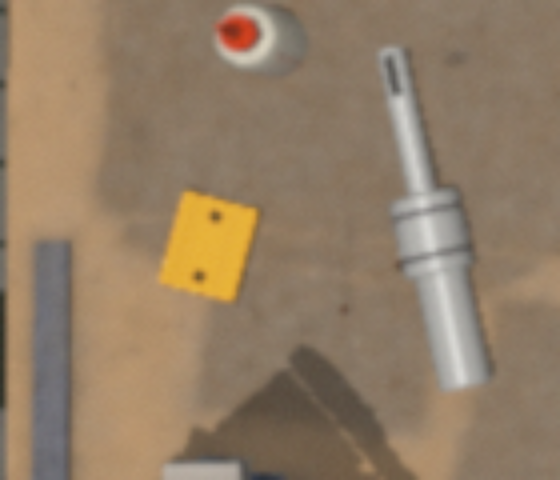

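The packer is unmoved at crop (210,245). The pads swung shut above its 10 mm height, so I'll go lower with partly closed fingers.

```bash
python3 -c "
from h import *
go(493.4,389.3,30,73.7)"
```

```text
shift [-145.9  124.2  169.7] turn [-0.2 -0.2  0. ] | j6 -0.6 clk 3.35
```

>>> step_arm:
  plan:
    - {"x":-30,"y":30,"z":0,"ax":0,"ay":0,"az":0}
    - {"x":-70,"y":60,"z":10,"ax":0,"ay":0,"az":0}
    - {"x":-105,"y":90,"z":40,"ax":0,"ay":0,"az":0}
    - {"x":-135,"y":115,"z":75,"ax":0,"ay":0,"az":0}
    - {"x":-140,"y":119,"z":115,"ax":0,"ay":0,"az":0}
    - {"x":-140,"y":119,"z":150,"ax":0,"ay":0,"az":0}
    - {"x":-140,"y":119,"z":180,"ax":0,"ay":0,"az":0}
    - {"x":-140,"y":119,"z":196,"ax":0,"ay":0,"az":0}
  fingers: 56

```text
clock: 4.15
position: [0.4937, 0.3891, 0.0027]
tcp_rot: [0.142, 0.99, -0.001, -0.001]
ft_force: [0.1, -0.2, 0.7]
width: 0.653
grasp_force: 0.0
```

>>> step_arm:
  plan:
    - {"x":0,"y":0,"z":0,"ax":0,"ay":0,"az":0}
    - {"x":0,"y":0,"z":1,"ax":0,"ay":0,"az":0}
    - {"x":0,"y":0,"z":2,"ax":0,"ay":0,"az":0}
    - {"x":0,"y":0,"z":3,"ax":0,"ay":0,"az":0}
    - {"x":0,"y":0,"z":4,"ax":0,"ay":0,"az":0}
    - {"x":0,"y":0,"z":5,"ax":0,"ay":0,"az":0}
    - {"x":0,"y":0,"z":6,"ax":0,"ay":0,"az":0}
    - {"x":0,"y":0,"z":6,"ax":0,"ay":0,"az":0}

```text
clock: 4.95
position: [0.4946, 0.3898, -0.0006]
tcp_rot: [0.142, 0.99, -0.0, -0.0]
ft_force: [1.0, -0.1, 0.1]
width: 0.655
grasp_force: 0.0
```

>>> step_arm:
  plan:
    - {"x":0,"y":0,"z":1,"ax":0,"ay":0,"az":0}
    - {"x":0,"y":0,"z":1,"ax":0,"ay":0,"az":0}
    - {"x":0,"y":0,"z":2,"ax":0,"ay":0,"az":0}
    - {"x":0,"y":0,"z":2,"ax":0,"ay":0,"az":0}
    - {"x":0,"y":0,"z":3,"ax":0,"ay":0,"az":0}
    - {"x":0,"y":0,"z":3,"ax":0,"ay":0,"az":0}
    - {"x":0,"y":0,"z":3,"ax":0,"ay":0,"az":0}
    - {"x":0,"y":0,"z":3,"ax":0,"ay":0,"az":0}

```text
clock: 5.75
position: [0.4946, 0.3898, -0.0034]
tcp_rot: [0.142, 0.99, 0.0, 0.0]
ft_force: [0.2, -0.2, 0.5]
width: 0.654
grasp_force: 0.0
```

>>> step_arm:
  plan:
    - {"x":0,"y":0,"z":1,"ax":0,"ay":0,"az":0}
    - {"x":0,"y":0,"z":1,"ax":0,"ay":0,"az":0}
    - {"x":0,"y":0,"z":2,"ax":0,"ay":0,"az":0}
    - {"x":0,"y":0,"z":2,"ax":0,"ay":0,"az":0}
    - {"x":0,"y":0,"z":2,"ax":0,"ay":0,"az":0}
    - {"x":0,"y":0,"z":2,"ax":0,"ay":0,"az":0}
    - {"x":0,"y":0,"z":2,"ax":0,"ay":0,"az":0}
    - {"x":0,"y":0,"z":2,"ax":0,"ay":0,"az":0}

```text
clock: 6.55
position: [0.4946, 0.3898, -0.0054]
tcp_rot: [0.142, 0.99, 0.0, 0.0]
ft_force: [0.4, -0.0, -0.1]
width: 0.659
grasp_force: 0.0
```

>>> step_arm:
  plan:
    - {"x":0,"y":0,"z":0,"ax":0,"ay":0,"az":0}
    - {"x":0,"y":0,"z":0,"ax":0,"ay":0,"az":0}
    - {"x":0,"y":0,"z":0,"ax":0,"ay":0,"az":0}
    - {"x":0,"y":0,"z":0,"ax":0,"ay":0,"az":0}
    - {"x":0,"y":0,"z":0,"ax":0,"ay":0,"az":0}
    - {"x":0,"y":0,"z":0,"ax":0,"ay":0,"az":0}
    - {"x":0,"y":0,"z":0,"ax":0,"ay":0,"az":0}
    - {"x":0,"y":0,"z":0,"ax":0,"ay":0,"az":0}
  fingers: 42

```text
clock: 7.35
position: [0.4946, 0.3898, -0.0054]
tcp_rot: [0.142, 0.99, 0.0, 0.0]
ft_force: [0.5, 0.3, -0.4]
width: 0.491
grasp_force: 0.0
```

```bash
python3 - <<'E'
from h import *
p,d=snap("scene"); u,v=proj("scene",[.494,.389,.03])[0].astype(int);print(u,v)
a=p[v-70:v+50,u-80:u+80];p2,d2=snap("top");u,v=proj("top",[.494,.389,.03])[0].astype(int);print(u,v)
b=p2[v-60:v+60,u-50:u+50]
a=cv2.resize(a,(480,360),interpolation=2);b=cv2.resize(b,(300,360),interpolation=2)
cv2.imwrite("pics/s2.png",np.hstack([a,b])[:,:,::-1])
E
```

```text
202 194
149 280
```

View pics/s2.png

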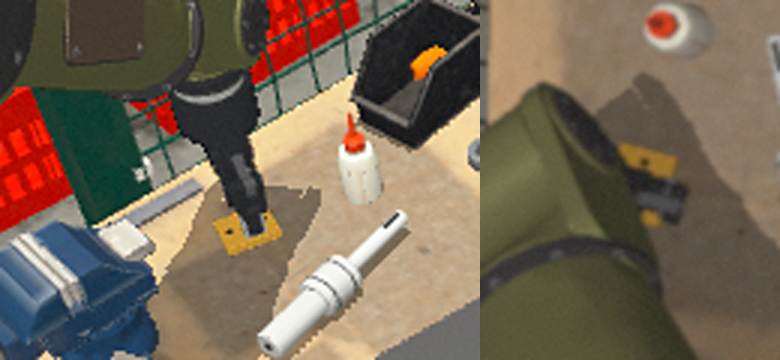

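The left view shows the finger at (258,225) standing over the packer, still above its top. I'll open and feel for the bench.

>>> step_arm:
  plan:
    - {"x":0,"y":0,"z":0,"ax":0,"ay":0,"az":0}
    - {"x":0,"y":0,"z":0,"ax":0,"ay":0,"az":0}
    - {"x":0,"y":0,"z":0,"ax":0,"ay":0,"az":0}
    - {"x":0,"y":0,"z":0,"ax":0,"ay":0,"az":0}
    - {"x":0,"y":0,"z":1,"ax":0,"ay":0,"az":0}
    - {"x":0,"y":0,"z":2,"ax":0,"ay":0,"az":0}
    - {"x":0,"y":0,"z":2,"ax":0,"ay":0,"az":0}
    - {"x":0,"y":0,"z":2,"ax":0,"ay":0,"az":0}
  fingers: 57

```text
clock: 8.25
position: [0.4946, 0.3898, -0.0075]
tcp_rot: [0.142, 0.99, -0.0, -0.0]
ft_force: [0.7, -0.0, -1.0]
width: 0.667
grasp_force: 0.0
```

>>> step_arm:
  plan:
    - {"x":0,"y":0,"z":1,"ax":0,"ay":0,"az":0}
    - {"x":0,"y":0,"z":1,"ax":0,"ay":0,"az":0}
    - {"x":0,"y":0,"z":1,"ax":0,"ay":0,"az":0}
    - {"x":0,"y":0,"z":1,"ax":0,"ay":0,"az":0}
    - {"x":0,"y":0,"z":2,"ax":0,"ay":0,"az":0}
    - {"x":0,"y":0,"z":2,"ax":0,"ay":0,"az":0}
    - {"x":0,"y":0,"z":2,"ax":0,"ay":0,"az":0}
    - {"x":0,"y":0,"z":2,"ax":0,"ay":0,"az":0}

```text
clock: 9.05
position: [0.4946, 0.3898, -0.0094]
tcp_rot: [0.142, 0.99, -0.0, -0.0]
ft_force: [0.1, -0.1, -0.0]
width: 0.666
grasp_force: 0.0
```

>>> step_arm:
  plan:
    - {"x":0,"y":0,"z":0,"ax":0,"ay":0,"az":0}
    - {"x":0,"y":0,"z":0,"ax":0,"ay":0,"az":0}
    - {"x":0,"y":0,"z":0,"ax":0,"ay":0,"az":0}
    - {"x":0,"y":0,"z":0,"ax":0,"ay":0,"az":0}
    - {"x":0,"y":0,"z":0,"ax":0,"ay":0,"az":0}
    - {"x":0,"y":0,"z":0,"ax":0,"ay":0,"az":0}
    - {"x":0,"y":0,"z":0,"ax":0,"ay":0,"az":0}
    - {"x":0,"y":0,"z":0,"ax":0,"ay":0,"az":0}
  fingers: 42

```text
clock: 9.85
position: [0.4946, 0.3898, -0.0094]
tcp_rot: [0.142, 0.99, 0.0, -0.0]
ft_force: [0.3, 0.0, -0.4]
width: 0.494
grasp_force: 0.0
```

>>> step_arm:
  plan:
    - {"x":0,"y":0,"z":1,"ax":0,"ay":0,"az":0}
    - {"x":0,"y":0,"z":1,"ax":0,"ay":0,"az":0}
    - {"x":0,"y":0,"z":1,"ax":0,"ay":0,"az":0}
    - {"x":0,"y":0,"z":1,"ax":0,"ay":0,"az":0}
    - {"x":0,"y":0,"z":1,"ax":0,"ay":0,"az":0}
    - {"x":0,"y":0,"z":1,"ax":0,"ay":0,"az":0}
    - {"x":0,"y":0,"z":1,"ax":0,"ay":0,"az":0}
    - {"x":0,"y":0,"z":1,"ax":0,"ay":0,"az":0}

```text
clock: 10.65
position: [0.4946, 0.3898, -0.0104]
tcp_rot: [0.142, 0.99, -0.0, -0.0]
ft_force: [0.7, 0.5, 0.2]
width: 0.491
grasp_force: 0.0
```

>>> step_arm:
  plan:
    - {"x":0,"y":0,"z":1,"ax":0,"ay":0,"az":0}
    - {"x":0,"y":0,"z":1,"ax":0,"ay":0,"az":0}
    - {"x":0,"y":0,"z":1,"ax":0,"ay":0,"az":0}
    - {"x":0,"y":0,"z":1,"ax":0,"ay":0,"az":0}
    - {"x":0,"y":0,"z":1,"ax":0,"ay":0,"az":0}
    - {"x":0,"y":0,"z":1,"ax":0,"ay":0,"az":0}
    - {"x":0,"y":0,"z":1,"ax":0,"ay":0,"az":0}
    - {"x":0,"y":0,"z":1,"ax":0,"ay":0,"az":0}

```text
clock: 11.45
position: [0.4946, 0.3898, -0.0114]
tcp_rot: [0.142, 0.99, -0.0, 0.0]
ft_force: [-0.4, 0.4, 1.4]
width: 0.491
grasp_force: 0.0
```

```bash
python3 - <<'E'
from h import *
np.set_printoptions(precision=1,suppress=True,linewidth=200)
p,d=snap("scene"); w=cloud("scene",d); hs=cv2.cvtColor(p,cv2.COLOR_RGB2HSV)
u,v=187,204
x=w[v-14:v+14:1,u-8:u+40]*1e3
print(x[::2,8:40:3,2])
b=p[150:240,150:270]
cv2.imwrite("pics/s3.png",cv2.resize(b,None,fx=6,fy=6,interpolation=2)[:,:,::-1])
E
```

```text
[[  1.7  -2.6   2.2   0.1  68.1 107.3 100.4 102.3  -0.5  -3.8  -1.7]
 [ -0.7   1.1   0.9  -1.2  23.7  98.   90.4  89.7  -5.4   1.6  -2.4]
 [ -3.4  -4.6   1.5  -0.7  17.3  86.5  82.4  70.1  69.2   4.5   2.4]
 [ -3.    0.4  -2.3  -0.6   9.4  69.6  72.3  65.2   9.1   1.6   0.5]
 [  2.2  -1.6  10.4  10.2  11.2  41.4  48.5  43.7   7.6   8.3   2. ]
 [ -1.4   1.9   0.8   9.9   8.5  12.1  40.8  32.6  10.7   9.5   2.7]
 [  2.1  -0.6  -2.1  11.1   4.6  13.8  29.9  27.9  10.6   5.8  -2.9]
 [  1.    2.8  -0.4   8.9  12.5  10.8  15.9   6.6   0.1  -4.1   2.8]
 [ -3.1   2.5   1.7   0.7  11.1   2.7   0.7  -1.5  -0.6  -1.6  -3.1]
 [  2.    1.    0.6   0.    0.5  -2.1  -1.1   0.8   1.2  -0.6  -1.4]
 [ -0.7   0.3   2.    0.5  -2.5   0.3  -4.    0.2  -1.6  -2.   -0.3]
 [ -5.6   1.1   1.6  -0.4   0.7  -2.8   0.2  -5.9  -2.3  -0.9  -2.7]
 [ -1.5  -2.6   2.3   0.4   1.5  -2.   -0.8  -1.9  -2.1  -0.3  -1.6]
 [ -1.3   2.2  -3.4   1.3  -3.4   0.6   3.4   0.2   1.8  -3.9   0.9]]
```

View pics/s3.png

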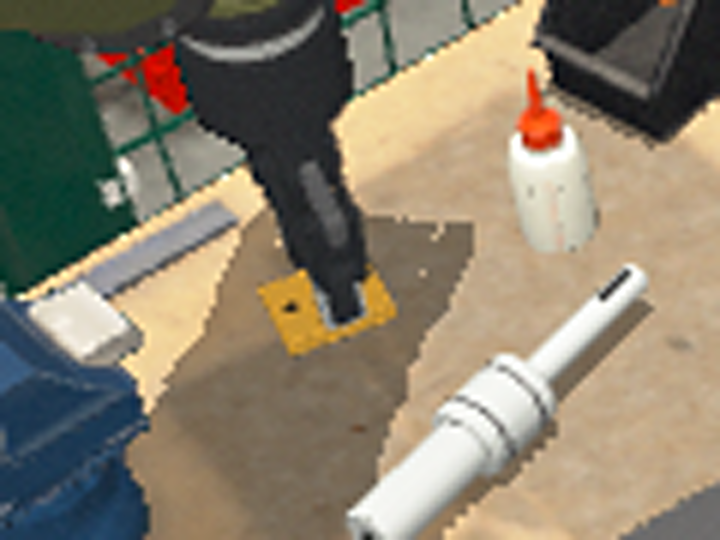

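The picture shows the fingertip (345,315 in crop) close above the packer. I'll feel down for its top.

>>> step_arm:
  plan:
    - {"x":0,"y":0,"z":0.5,"ax":0,"ay":0,"az":0}
    - {"x":0,"y":0,"z":1,"ax":0,"ay":0,"az":0}
    - {"x":0,"y":0,"z":1.5,"ax":0,"ay":0,"az":0}
    - {"x":0,"y":0,"z":1.5,"ax":0,"ay":0,"az":0}
    - {"x":0,"y":0,"z":2,"ax":0,"ay":0,"az":0}
    - {"x":0,"y":0,"z":2,"ax":0,"ay":0,"az":0}
    - {"x":0,"y":0,"z":2,"ax":0,"ay":0,"az":0}
    - {"x":0,"y":0,"z":2,"ax":0,"ay":0,"az":0}

```text
clock: 12.3
position: [0.4946, 0.3898, -0.0134]
tcp_rot: [0.142, 0.99, -0.0, 0.0]
ft_force: [-0.5, -0.4, 0.5]
width: 0.492
grasp_force: 0.0
```

```bash
python3 -c "
from h import *
s=r.sense();print(s['position'],s['ft_force'])"
```

```text
[ 0.49462683  0.38979254 -0.013395  ] [-0.4618001  -0.42807569  0.46685911]
```

>>> step_arm:
  plan:
    - {"x":0,"y":0,"z":0.5,"ax":0,"ay":0,"az":0}
    - {"x":0,"y":0,"z":1,"ax":0,"ay":0,"az":0}
    - {"x":0,"y":0,"z":1.5,"ax":0,"ay":0,"az":0}
    - {"x":0,"y":0,"z":1.5,"ax":0,"ay":0,"az":0}
    - {"x":0,"y":0,"z":2,"ax":0,"ay":0,"az":0}
    - {"x":0,"y":0,"z":2,"ax":0,"ay":0,"az":0}
    - {"x":0,"y":0,"z":2,"ax":0,"ay":0,"az":0}
    - {"x":0,"y":0,"z":2,"ax":0,"ay":0,"az":0}

```text
clock: 13.1
position: [0.4946, 0.3898, -0.0154]
tcp_rot: [0.142, 0.99, 0.0, 0.0]
ft_force: [-0.1, 0.2, 0.4]
width: 0.497
grasp_force: 0.0
```

```bash
python3 - <<'E'
from h import *
np.set_printoptions(precision=1,suppress=True,linewidth=200)
p,d=snap("scene"); w=cloud("scene",d)
D=p.max(-1)<60
X=w[D&box(185,215,175,215)]*1e3
k=(X[:,2]>3)&(X[:,2]<120)
print(X[k][np.argsort(X[k][:,2])][:12]); 
b=p[185:215,180:225]; cv2.imwrite("pics/s4.png",cv2.resize(b,None,fx=16,fy=16,interpolation=0)[:,:,::-1])
for q in ([.4946,.3898,-.0154],[.4946,.3898,.01],[.4946-.021*.281,.3898-.021*.96,.01],[.4946-.021*.281,.3898-.021*.96,-.0]): print(proj("scene",q))
E
```

```text
[[476.2 395.3  12.8]
 [493.  411.3  19.1]
 [484.1 358.9  20.2]
 [490.4 357.4  20.8]
 [490.7 362.6  21.1]
 [494.  406.6  21.6]
 [485.5 360.   22.6]
 [487.5 357.8  22.6]
 [480.7 358.2  23.1]
 [493.3 409.8  24.1]
 [487.2 361.8  24.2]
 [495.  411.6  25.9]]
[[206.  205.4]]
[[204.3 199.4]]
[[206.8 203.8]]
[[207.4 206.2]]
```

View pics/s4.png

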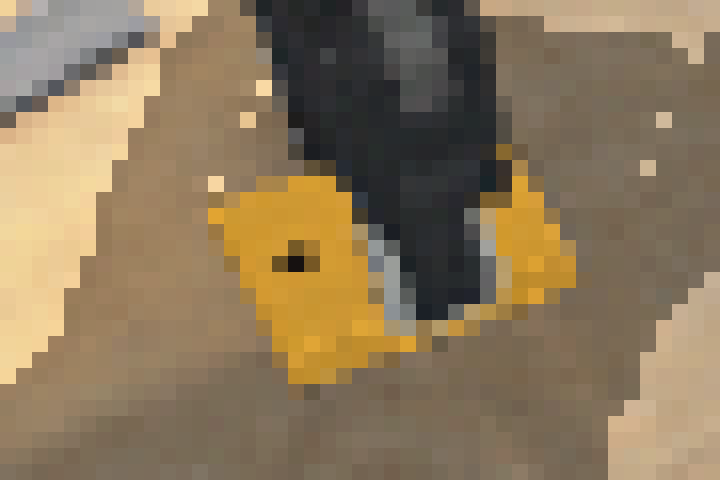

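>>> step_arm:
  plan:
    - {"x":0,"y":0,"z":0.5,"ax":0,"ay":0,"az":0}
    - {"x":0,"y":0,"z":1,"ax":0,"ay":0,"az":0}
    - {"x":0,"y":0,"z":1.5,"ax":0,"ay":0,"az":0}
    - {"x":0,"y":0,"z":1.5,"ax":0,"ay":0,"az":0}
    - {"x":0,"y":0,"z":2,"ax":0,"ay":0,"az":0}
    - {"x":0,"y":0,"z":2,"ax":0,"ay":0,"az":0}
    - {"x":0,"y":0,"z":2,"ax":0,"ay":0,"az":0}
    - {"x":0,"y":0,"z":2,"ax":0,"ay":0,"az":0}

```text
clock: 13.95
position: [0.4947, 0.3899, -0.0174]
tcp_rot: [0.142, 0.99, 0.0, 0.0]
ft_force: [-0.0, 0.4, 1.0]
width: 0.494
grasp_force: 0.4
```

>>> step_arm:
  plan:
    - {"x":0,"y":0,"z":0,"ax":0,"ay":0,"az":0}
    - {"x":0,"y":0,"z":0,"ax":0,"ay":0,"az":0}
    - {"x":0,"y":0,"z":0,"ax":0,"ay":0,"az":0}
    - {"x":0,"y":0,"z":0,"ax":0,"ay":0,"az":0}
    - {"x":0,"y":0,"z":0.5,"ax":0,"ay":0,"az":0}
    - {"x":0,"y":0,"z":0.5,"ax":0,"ay":0,"az":0}
    - {"x":0,"y":0,"z":1,"ax":0,"ay":0,"az":0}
    - {"x":0,"y":0,"z":1,"ax":0,"ay":0,"az":0}

```text
clock: 14.75
position: [0.4948, 0.39, -0.0175]
tcp_rot: [0.142, 0.99, 0.0, 0.0]
ft_force: [-4.5, -1.6, 9.8]
width: 0.492
grasp_force: 5.2
```

Contact with the packer top came at TCP z −17.4, so at this opening the tips stand about 27 mm behind the TCP. I'll open and go 6 mm lower.

>>> step_arm:
  plan:
    - {"x":0,"y":0,"z":-4,"ax":0,"ay":0,"az":0}
    - {"x":0,"y":0,"z":-4,"ax":0,"ay":0,"az":0}
    - {"x":0,"y":0,"z":-4,"ax":0,"ay":0,"az":0}
    - {"x":0,"y":0,"z":-4,"ax":0,"ay":0,"az":0}
    - {"x":0,"y":0,"z":-2,"ax":0,"ay":0,"az":0}
    - {"x":0,"y":0,"z":1,"ax":0,"ay":0,"az":0}
    - {"x":0,"y":0,"z":4,"ax":0,"ay":0,"az":0}
    - {"x":0,"y":0,"z":5,"ax":0,"ay":0,"az":0}
  fingers: 57

```text
clock: 15.55
position: [0.4944, 0.3897, -0.0241]
tcp_rot: [0.142, 0.99, -0.0, -0.0]
ft_force: [0.0, -0.4, 0.2]
width: 0.67
grasp_force: 0.0
```

>>> step_arm:
  plan:
    - {"x":0,"y":0,"z":0,"ax":0,"ay":0,"az":0}
    - {"x":0,"y":0,"z":0,"ax":0,"ay":0,"az":0}
    - {"x":0,"y":0,"z":0,"ax":0,"ay":0,"az":0}
    - {"x":0,"y":0,"z":0,"ax":0,"ay":0,"az":0}
    - {"x":0,"y":0,"z":0,"ax":0,"ay":0,"az":0}
    - {"x":0,"y":0,"z":0,"ax":0,"ay":0,"az":0}
    - {"x":0,"y":0,"z":0,"ax":0,"ay":0,"az":0}
    - {"x":0,"y":0,"z":0,"ax":0,"ay":0,"az":0}
  fingers: 40

```text
clock: 16.35
position: [0.4948, 0.39, -0.0231]
tcp_rot: [0.142, 0.99, 0.0, 0.0]
ft_force: [-0.1, 0.8, 5.2]
width: 0.512
grasp_force: 61.9
```

>>> step_arm:
  plan:
    - {"x":0,"y":0,"z":-15,"ax":0,"ay":0,"az":0}
    - {"x":0,"y":0,"z":-50,"ax":0,"ay":0,"az":0}
    - {"x":0,"y":0,"z":-90,"ax":0,"ay":0,"az":0}
    - {"x":0,"y":0,"z":-120,"ax":0,"ay":0,"az":0}
    - {"x":0,"y":0,"z":-140,"ax":0,"ay":0,"az":0}
    - {"x":0,"y":0,"z":-150,"ax":0,"ay":0,"az":0}
    - {"x":0,"y":0,"z":-150,"ax":0,"ay":0,"az":0}
    - {"x":0,"y":0,"z":-150,"ax":0,"ay":0,"az":0}

```text
clock: 17.15
position: [0.4942, 0.3894, 0.1254]
tcp_rot: [0.142, 0.99, -0.001, -0.001]
ft_force: [-0.2, -1.0, -3.5]
width: 0.509
grasp_force: 62.0
```

```bash
python3 -c "
from h import *
go(493.4,43,127,83.2)"
```

```text
shift [ -96.6 -332.7   -1.2] turn [-0.1 -0.1 -9.5] | j6 -0.68 clk 17.15
```

>>> step_arm:
  plan:
    - {"x":-10,"y":-30,"z":0,"ax":0,"ay":0,"az":-1}
    - {"x":-22,"y":-75,"z":0,"ax":0,"ay":0,"az":-2}
    - {"x":-35,"y":-120,"z":0,"ax":0,"ay":0,"az":-3.5}
    - {"x":-49,"y":-168,"z":0,"ax":0,"ay":0,"az":-5}
    - {"x":-62,"y":-215,"z":0,"ax":0,"ay":0,"az":-6.5}
    - {"x":-76,"y":-262,"z":0,"ax":0,"ay":0,"az":-8}
    - {"x":-89,"y":-305,"z":0,"ax":0,"ay":0,"az":-9}
    - {"x":-96.6,"y":-332.7,"z":0,"ax":0,"ay":0,"az":-9.5}

```text
clock: 17.95
position: [0.4929, 0.0407, 0.1254]
tcp_rot: [0.06, 0.998, -0.0, -0.001]
ft_force: [0.2, 0.1, -2.2]
width: 0.51
grasp_force: 62.1
```

>>> step_arm:
  plan:
    - {"x":0,"y":0,"z":10,"ax":0,"ay":0,"az":0}
    - {"x":0,"y":0,"z":30,"ax":0,"ay":0,"az":0}
    - {"x":0,"y":0,"z":50,"ax":0,"ay":0,"az":0}
    - {"x":0,"y":0,"z":70,"ax":0,"ay":0,"az":0}
    - {"x":0,"y":0,"z":80,"ax":0,"ay":0,"az":0}
    - {"x":0,"y":0,"z":86,"ax":0,"ay":0,"az":0}
    - {"x":0,"y":0,"z":90,"ax":0,"ay":0,"az":0}
    - {"x":0,"y":0,"z":90,"ax":0,"ay":0,"az":0}

```text
clock: 18.75
position: [0.4938, 0.0435, 0.0365]
tcp_rot: [0.059, 0.998, 0.0, -0.0]
ft_force: [0.3, 0.1, -2.2]
width: 0.508
grasp_force: 62.1
```

```bash
python3 -c "
from h import *
go(493.4,43,27,83.2)"
```

```text
shift [ 0.4 -0.5  9.5] turn [ 0. -0. -0.] | j6 -1.44 clk 18.75
```

>>> step_arm:
  plan:
    - {"x":0,"y":0,"z":2,"ax":0,"ay":0,"az":0}
    - {"x":0,"y":0,"z":4,"ax":0,"ay":0,"az":0}
    - {"x":0,"y":0,"z":6,"ax":0,"ay":0,"az":0}
    - {"x":0,"y":0,"z":7,"ax":0,"ay":0,"az":0}
    - {"x":0,"y":0,"z":8,"ax":0,"ay":0,"az":0}
    - {"x":0,"y":0,"z":9,"ax":0,"ay":0,"az":0}
    - {"x":0,"y":0,"z":9,"ax":0,"ay":0,"az":0}
    - {"x":0,"y":0,"z":9,"ax":0,"ay":0,"az":0}

```text
clock: 19.55
position: [0.4938, 0.0433, 0.0276]
tcp_rot: [0.06, 0.998, 0.0, 0.0]
ft_force: [0.1, 0.1, -2.1]
width: 0.512
grasp_force: 62.1
```

>>> step_arm:
  plan:
    - {"x":0,"y":0,"z":0,"ax":0,"ay":0,"az":0}
    - {"x":0,"y":0,"z":0,"ax":0,"ay":0,"az":0}
    - {"x":0,"y":0,"z":0,"ax":0,"ay":0,"az":0}
    - {"x":0,"y":0,"z":0,"ax":0,"ay":0,"az":0}
    - {"x":0,"y":0,"z":-10,"ax":0,"ay":0,"az":0}
    - {"x":0,"y":0,"z":-40,"ax":0,"ay":0,"az":0}
    - {"x":0,"y":0,"z":-80,"ax":0,"ay":0,"az":0}
    - {"x":0,"y":0,"z":-110,"ax":0,"ay":0,"az":0}
  fingers: 64

```text
clock: 20.35
position: [0.4941, 0.0434, 0.1405]
tcp_rot: [0.059, 0.998, 0.0, 0.001]
ft_force: [-0.0, -0.3, -0.2]
width: 0.749
grasp_force: 0.0
```

```bash
python3 -c "
from h import *
go(450.4,-270.7,90,2.9)"
```

```text
shift [   6.2 -317.1   50.4] turn [ 0.1  0.1 80.3] | j6 -1.44 clk 20.35
```

>>> step_arm:
  plan:
    - {"x":1,"y":-30,"z":0,"ax":0,"ay":0,"az":8}
    - {"x":1,"y":-70,"z":0,"ax":0,"ay":0,"az":16}
    - {"x":2,"y":-115,"z":0,"ax":0,"ay":0,"az":24}
    - {"x":3,"y":-160,"z":0,"ax":0,"ay":0,"az":32}
    - {"x":4,"y":-205,"z":10,"ax":0,"ay":0,"az":40}
    - {"x":5,"y":-250,"z":25,"ax":0,"ay":0,"az":48}
    - {"x":6,"y":-290,"z":40,"ax":0,"ay":0,"az":56}
    - {"x":6,"y":-317,"z":50,"ax":0,"ay":0,"az":64}
  fingers: 80

```text
clock: 21.15
position: [0.4493, -0.273, 0.0874]
tcp_rot: [0.582, 0.813, -0.0, -0.0]
ft_force: [0.4, 0.2, 0.0]
width: 0.936
grasp_force: 0.0
```

```bash
python3 -c "
from h import *
go(450.4,-270.7,30,2.9)"
```

```text
shift [ 1.8  1.8 57.4] turn [-0.   0.  15.9] | j6 -0.94 clk 21.15
```

>>> step_arm:
  plan:
    - {"x":0,"y":0,"z":0,"ax":0,"ay":0,"az":8}
    - {"x":0,"y":0,"z":10,"ax":0,"ay":0,"az":16}
    - {"x":0,"y":0,"z":35,"ax":0,"ay":0,"az":16}
    - {"x":0,"y":0,"z":60,"ax":0,"ay":0,"az":16}
    - {"x":0,"y":0,"z":85,"ax":0,"ay":0,"az":16}
    - {"x":0,"y":0,"z":100,"ax":0,"ay":0,"az":16}
    - {"x":0,"y":0,"z":106,"ax":0,"ay":0,"az":16}
    - {"x":0,"y":0,"z":106,"ax":0,"ay":0,"az":16}

```text
clock: 21.95
position: [0.4502, -0.2706, -0.0183]
tcp_rot: [0.687, 0.726, -0.0, -0.0]
ft_force: [0.6, 0.0, 0.9]
width: 0.94
grasp_force: 0.0
```

```bash
python3 -c "
from h import *
go(450.4,-270.7,-17,2.9)"
```

```text
shift [-0.1  0.2 -1.3] turn [-0.  -0.   0.3] | j6 -0.67 clk 21.95
```

Well placed. I'll close and lift.

>>> step_arm:
  plan:
    - {"x":0,"y":0,"z":0,"ax":0,"ay":0,"az":0}
    - {"x":0,"y":0,"z":0,"ax":0,"ay":0,"az":0}
    - {"x":0,"y":0,"z":0,"ax":0,"ay":0,"az":0}
    - {"x":0,"y":0,"z":0,"ax":0,"ay":0,"az":0}
    - {"x":0,"y":0,"z":0,"ax":0,"ay":0,"az":0}
    - {"x":0,"y":0,"z":0,"ax":0,"ay":0,"az":0}
    - {"x":0,"y":0,"z":0,"ax":0,"ay":0,"az":0}
    - {"x":0,"y":0,"z":0,"ax":0,"ay":0,"az":0}
  fingers: 40

```text
clock: 22.75
position: [0.4508, -0.2711, -0.0172]
tcp_rot: [0.687, 0.726, 0.0, 0.001]
ft_force: [-0.8, 0.6, 5.8]
width: 0.576
grasp_force: 62.8
```

>>> step_arm:
  plan:
    - {"x":0,"y":0,"z":-10,"ax":0,"ay":0,"az":0}
    - {"x":0,"y":0,"z":-35,"ax":0,"ay":0,"az":0}
    - {"x":0,"y":0,"z":-70,"ax":0,"ay":0,"az":0}
    - {"x":0,"y":0,"z":-105,"ax":0,"ay":0,"az":0}
    - {"x":0,"y":0,"z":-135,"ax":0,"ay":0,"az":0}
    - {"x":0,"y":0,"z":-145,"ax":0,"ay":0,"az":0}
    - {"x":0,"y":0,"z":-145,"ax":0,"ay":0,"az":0}
    - {"x":0,"y":0,"z":-145,"ax":0,"ay":0,"az":0}

```text
clock: 23.55
position: [0.4496, -0.2703, 0.1252]
tcp_rot: [0.687, 0.726, -0.0, -0.001]
ft_force: [0.1, -0.1, -2.9]
width: 0.578
grasp_force: 63.6
```

```bash
python3 - <<'E'
from h import *
p,d=snap("top","t3");hs=cv2.cvtColor(p,cv2.COLOR_RGB2HSV);m=box(240,420,190,330)&(hs[...,0]>15)&(hs[...,0]<32)&(hs[...,1]>150)&(hs[...,2]>100)
x=rect("top",m,.06);print(x); Z=cloud("top",d)[...,2]; print(np.nanmedian(Z[m]))
go(x[0],x[1],113,-6.8)
E
```

```text
(491.4293212890625, 41.11589431762695, 45.237586975097656, 54.93891143798828, 83.37999725341797)
0.05890859906419077
shift [308.5  59.1  12.3] turn [-0.1 -0.1 10. ] | j6 -0.67 clk 23.6
```

>>> step_arm:
  plan:
    - {"x":30,"y":6,"z":0,"ax":0,"ay":0,"az":1}
    - {"x":75,"y":15,"z":0,"ax":0,"ay":0,"az":3}
    - {"x":120,"y":24,"z":0,"ax":0,"ay":0,"az":4}
    - {"x":165,"y":33,"z":0,"ax":0,"ay":0,"az":6}
    - {"x":210,"y":42,"z":0,"ax":0,"ay":0,"az":8}
    - {"x":255,"y":50,"z":5,"ax":0,"ay":0,"az":9}
    - {"x":290,"y":57,"z":10,"ax":0,"ay":0,"az":10}
    - {"x":309,"y":60,"z":15,"ax":0,"ay":0,"az":10}

```text
clock: 24.4
position: [0.4923, 0.0437, 0.1099]
tcp_rot: [0.747, 0.664, -0.001, -0.001]
ft_force: [0.4, -0.2, -4.5]
width: 0.579
grasp_force: 63.3
```

>>> step_arm:
  plan:
    - {"x":0,"y":0,"z":0,"ax":0,"ay":0,"az":0}
    - {"x":0,"y":0,"z":10,"ax":0,"ay":0,"az":0}
    - {"x":0,"y":0,"z":25,"ax":0,"ay":0,"az":0}
    - {"x":0,"y":0,"z":40,"ax":0,"ay":0,"az":0}
    - {"x":0,"y":0,"z":50,"ax":0,"ay":0,"az":0}
    - {"x":0,"y":0,"z":58,"ax":0,"ay":0,"az":0}
    - {"x":0,"y":0,"z":60,"ax":0,"ay":0,"az":0}
    - {"x":0,"y":0,"z":60,"ax":0,"ay":0,"az":0}

```text
clock: 25.2
position: [0.493, 0.041, 0.0515]
tcp_rot: [0.748, 0.664, -0.0, -0.0]
ft_force: [-0.4, -0.3, -3.8]
width: 0.575
grasp_force: 63.4
```

```bash
python3 -c "
from h import *
go(492.5,42,43.5,-6.8)"
```

```text
shift [ 1.  -0.6  8. ] turn [-0.  0. -0.] | j6 0.13 clk 25.2
```

>>> step_arm:
  plan:
    - {"x":1,"y":0,"z":2,"ax":0,"ay":0,"az":0}
    - {"x":1,"y":0,"z":4,"ax":0,"ay":0,"az":0}
    - {"x":1,"y":0,"z":6,"ax":0,"ay":0,"az":0}
    - {"x":1,"y":0,"z":7,"ax":0,"ay":0,"az":0}
    - {"x":1,"y":0,"z":8,"ax":0,"ay":0,"az":0}
    - {"x":1,"y":0,"z":8,"ax":0,"ay":0,"az":0}
    - {"x":1,"y":0,"z":8,"ax":0,"ay":0,"az":0}
    - {"x":1,"y":0,"z":8,"ax":0,"ay":0,"az":0}

```text
clock: 26.0
position: [0.4931, 0.0422, 0.0437]
tcp_rot: [0.748, 0.664, 0.0, 0.0]
ft_force: [0.0, 0.3, -4.7]
width: 0.573
grasp_force: 63.4
```

>>> step_arm:
  plan:
    - {"x":0,"y":0,"z":0,"ax":0,"ay":0,"az":0}
    - {"x":0,"y":0,"z":0,"ax":0,"ay":0,"az":0}
    - {"x":0,"y":0,"z":0,"ax":0,"ay":0,"az":0}
    - {"x":0,"y":0,"z":0,"ax":0,"ay":0,"az":0}
    - {"x":0,"y":0,"z":-10,"ax":0,"ay":0,"az":0}
    - {"x":0,"y":0,"z":-35,"ax":0,"ay":0,"az":0}
    - {"x":0,"y":0,"z":-65,"ax":0,"ay":0,"az":0}
    - {"x":0,"y":0,"z":-90,"ax":0,"ay":0,"az":0}
  fingers: 70

```text
clock: 26.8
position: [0.4933, 0.0422, 0.1358]
tcp_rot: [0.748, 0.664, 0.0, 0.0]
ft_force: [0.2, 1.1, -0.1]
width: 0.821
grasp_force: 0.0
```

```bash
python3 -c "
from h import *
go(467.1,-392.7,60,13.1)"
```

```text
shift [-434.9   25.6   75.8] turn [  0.1   0.  -19.9] | j6 0.13 clk 26.8
```

>>> step_arm:
  plan:
    - {"x":-35,"y":2,"z":0,"ax":0,"ay":0,"az":-2}
    - {"x":-85,"y":5,"z":0,"ax":0,"ay":0,"az":-4}
    - {"x":-135,"y":8,"z":0,"ax":0,"ay":0,"az":-6}
    - {"x":-185,"y":11,"z":0,"ax":0,"ay":0,"az":-9}
    - {"x":-235,"y":14,"z":0,"ax":0,"ay":0,"az":-12}
    - {"x":-285,"y":17,"z":0,"ax":0,"ay":0,"az":-15}
    - {"x":-335,"y":20,"z":0,"ax":0,"ay":0,"az":-18}
    - {"x":-385,"y":23,"z":10,"ax":0,"ay":0,"az":-20}
  fingers: 78

```text
clock: 27.6
position: [0.4703, -0.3439, 0.1259]
tcp_rot: [0.621, 0.784, -0.0, 0.001]
ft_force: [0.6, -0.0, -0.1]
width: 0.916
grasp_force: 0.0
```

```bash
python3 -c "
from h import *
go(467.1,-392.7,-17,13.1)"
```

```text
shift [-46.5 -14.6 143. ] turn [0.1 0.1 0.2] | j6 -0.93 clk 27.6
```

>>> step_arm:
  plan:
    - {"x":-30,"y":-9,"z":10,"ax":0,"ay":0,"az":0}
    - {"x":-47.5,"y":-14.5,"z":30,"ax":0,"ay":0,"az":0}
    - {"x":-47.5,"y":-14.5,"z":60,"ax":0,"ay":0,"az":0}
    - {"x":-47.5,"y":-14.5,"z":95,"ax":0,"ay":0,"az":0}
    - {"x":-47.5,"y":-14.5,"z":120,"ax":0,"ay":0,"az":0}
    - {"x":-47.5,"y":-14.5,"z":138,"ax":0,"ay":0,"az":0}
    - {"x":-47.5,"y":-14.5,"z":143,"ax":0,"ay":0,"az":0}
    - {"x":-47.5,"y":-14.5,"z":143,"ax":0,"ay":0,"az":0}

```text
clock: 28.4
position: [0.467, -0.3909, -0.0189]
tcp_rot: [0.621, 0.784, 0.0, -0.0]
ft_force: [0.0, -0.4, 0.5]
width: 0.911
grasp_force: 0.0
```

>>> step_arm:
  plan:
    - {"x":0,"y":0,"z":0,"ax":0,"ay":0,"az":0}
    - {"x":0,"y":0,"z":0,"ax":0,"ay":0,"az":0}
    - {"x":0,"y":0,"z":0,"ax":0,"ay":0,"az":0}
    - {"x":0,"y":0,"z":0,"ax":0,"ay":0,"az":0}
    - {"x":0,"y":0,"z":0,"ax":0,"ay":0,"az":0}
    - {"x":0,"y":0,"z":0,"ax":0,"ay":0,"az":0}
    - {"x":0,"y":0,"z":0,"ax":0,"ay":0,"az":0}
    - {"x":0,"y":0,"z":0,"ax":0,"ay":0,"az":0}
  fingers: 40

```text
clock: 29.2
position: [0.4677, -0.3914, -0.0175]
tcp_rot: [0.621, 0.784, -0.0, 0.001]
ft_force: [-0.8, 0.9, 6.5]
width: 0.576
grasp_force: 63.6
```

>>> step_arm:
  plan:
    - {"x":0,"y":0,"z":-10,"ax":0,"ay":0,"az":0}
    - {"x":0,"y":0,"z":-35,"ax":0,"ay":0,"az":0}
    - {"x":0,"y":0,"z":-70,"ax":0,"ay":0,"az":0}
    - {"x":0,"y":0,"z":-105,"ax":0,"ay":0,"az":0}
    - {"x":0,"y":0,"z":-135,"ax":0,"ay":0,"az":0}
    - {"x":0,"y":0,"z":-145,"ax":0,"ay":0,"az":0}
    - {"x":0,"y":0,"z":-145,"ax":0,"ay":0,"az":0}
    - {"x":0,"y":0,"z":-145,"ax":0,"ay":0,"az":0}

```text
clock: 30.0
position: [0.4664, -0.3903, 0.1242]
tcp_rot: [0.621, 0.784, 0.0, -0.001]
ft_force: [-0.2, 0.3, -5.6]
width: 0.577
grasp_force: 63.7
```

```bash
python3 - <<'E'
from h import *
p,d=snap("top");w=cloud("top",d);Z=w[...,2]
m=box(255,340,215,300)&(Z>.095)&(Z<.115); q=(w[m][:,:2]*1e3).astype(np.float32);print(m.sum(),cv2.minAreaRect(q),np.nanmax(Z[m]))
go(478.5,-77,105,-6.8)
E
```

```text
235 ((493.0024108886719, 41.73615264892578), (31.77593231201172, 49.8786506652832), 82.88892364501953) 0.10934895801944
shift [302.2  83.3  19.5] turn [-0.1 -0.1 20. ] | j6 -0.99 clk 30.05
```

>>> step_arm:
  plan:
    - {"x":30,"y":8,"z":0,"ax":0,"ay":0,"az":2}
    - {"x":75,"y":21,"z":0,"ax":0,"ay":0,"az":5}
    - {"x":120,"y":33,"z":0,"ax":0,"ay":0,"az":8}
    - {"x":165,"y":46,"z":0,"ax":0,"ay":0,"az":11}
    - {"x":210,"y":58,"z":0,"ax":0,"ay":0,"az":14}
    - {"x":255,"y":71,"z":5,"ax":0,"ay":0,"az":17}
    - {"x":290,"y":80,"z":10,"ax":0,"ay":0,"az":20}
    - {"x":303,"y":84,"z":20,"ax":0,"ay":0,"az":20}

```text
clock: 30.85
position: [0.4792, -0.0738, 0.1048]
tcp_rot: [0.748, 0.664, -0.0, -0.001]
ft_force: [1.3, -1.1, -4.6]
width: 0.578
grasp_force: 63.7
```

>>> step_arm:
  plan:
    - {"x":0,"y":0,"z":5,"ax":0,"ay":0,"az":0}
    - {"x":0,"y":0,"z":20,"ax":0,"ay":0,"az":0}
    - {"x":0,"y":0,"z":35,"ax":0,"ay":0,"az":0}
    - {"x":0,"y":0,"z":48,"ax":0,"ay":0,"az":0}
    - {"x":0,"y":0,"z":58,"ax":0,"ay":0,"az":0}
    - {"x":0,"y":0,"z":62,"ax":0,"ay":0,"az":0}
    - {"x":0,"y":0,"z":62,"ax":0,"ay":0,"az":0}
    - {"x":0,"y":0,"z":62,"ax":0,"ay":0,"az":0}

```text
clock: 31.65
position: [0.48, -0.0768, 0.0443]
tcp_rot: [0.748, 0.664, 0.0, 0.0]
ft_force: [0.3, 0.1, -5.0]
width: 0.579
grasp_force: 63.6
```

```bash
python3 -c "
from h import *
go(479,-76,33,-7)"
```

```text
shift [ 0.7 -1.1 11.3] turn [0.  0.  0.2] | j6 -0.11 clk 31.65
```

>>> step_arm:
  plan:
    - {"x":0,"y":-1,"z":3,"ax":0,"ay":0,"az":0}
    - {"x":0,"y":-1,"z":6,"ax":0,"ay":0,"az":0}
    - {"x":0,"y":-1,"z":8,"ax":0,"ay":0,"az":0}
    - {"x":0,"y":-1,"z":9.5,"ax":0,"ay":0,"az":0}
    - {"x":0,"y":-1,"z":10.5,"ax":0,"ay":0,"az":0}
    - {"x":0,"y":-1,"z":11,"ax":0,"ay":0,"az":0}
    - {"x":0,"y":-1,"z":11,"ax":0,"ay":0,"az":0}
    - {"x":0,"y":-1,"z":11,"ax":0,"ay":0,"az":0}

```text
clock: 32.45
position: [0.4788, -0.0765, 0.0329]
tcp_rot: [0.748, 0.664, 0.0, 0.0]
ft_force: [-0.4, -0.4, -4.8]
width: 0.579
grasp_force: 63.6
```

>>> step_arm:
  plan:
    - {"x":0,"y":0,"z":0,"ax":0,"ay":0,"az":0}
    - {"x":0,"y":0,"z":0,"ax":0,"ay":0,"az":0}
    - {"x":0,"y":0,"z":0,"ax":0,"ay":0,"az":0}
    - {"x":0,"y":0,"z":0,"ax":0,"ay":0,"az":0}
    - {"x":0,"y":0,"z":-10,"ax":0,"ay":0,"az":0}
    - {"x":0,"y":0,"z":-40,"ax":0,"ay":0,"az":0}
    - {"x":0,"y":0,"z":-80,"ax":0,"ay":0,"az":0}
    - {"x":0,"y":0,"z":-120,"ax":0,"ay":0,"az":0}
  fingers: 70

```text
clock: 33.25
position: [0.4784, -0.0765, 0.155]
tcp_rot: [0.748, 0.664, -0.0, -0.0]
ft_force: [0.6, -0.4, -0.1]
width: 0.82
grasp_force: 0.0
```

```bash
python3 -c "
from h import *
go(487.6,255.2,70,-78)"
```

```text
shift [330.4 -30.3  85. ] turn [-0.   0.  71.2] | j6 -0.12 clk 33.25
```

>>> step_arm:
  plan:
    - {"x":30,"y":-3,"z":0,"ax":0,"ay":0,"az":8}
    - {"x":75,"y":-7,"z":0,"ax":0,"ay":0,"az":16}
    - {"x":120,"y":-11,"z":0,"ax":0,"ay":0,"az":24}
    - {"x":165,"y":-15,"z":0,"ax":0,"ay":0,"az":32}
    - {"x":210,"y":-19,"z":10,"ax":0,"ay":0,"az":40}
    - {"x":255,"y":-23,"z":30,"ax":0,"ay":0,"az":48}
    - {"x":300,"y":-28,"z":55,"ax":0,"ay":0,"az":56}
    - {"x":330.4,"y":-30.3,"z":80,"ax":0,"ay":0,"az":64}
  fingers: 74

```text
clock: 34.05
position: [0.4882, 0.2531, 0.0769]
tcp_rot: [0.985, 0.173, 0.001, -0.0]
ft_force: [1.4, -1.2, 0.3]
width: 0.862
grasp_force: 0.0
```

>>> step_arm:
  plan:
    - {"x":0,"y":0,"z":0,"ax":0,"ay":0,"az":7.2}
    - {"x":0,"y":0,"z":15,"ax":0,"ay":0,"az":7.2}
    - {"x":0,"y":0,"z":40,"ax":0,"ay":0,"az":7.2}
    - {"x":0,"y":0,"z":65,"ax":0,"ay":0,"az":7.2}
    - {"x":0,"y":0,"z":83,"ax":0,"ay":0,"az":7.2}
    - {"x":0,"y":0,"z":92,"ax":0,"ay":0,"az":7.2}
    - {"x":0,"y":0,"z":95,"ax":0,"ay":0,"az":7.2}
    - {"x":0,"y":0,"z":95,"ax":0,"ay":0,"az":7.2}

```text
clock: 34.85
position: [0.4881, 0.251, -0.0184]
tcp_rot: [0.993, 0.114, 0.0, -0.0]
ft_force: [-0.1, 0.1, 0.3]
width: 0.866
grasp_force: 0.0
```

```bash
python3 - <<'E'
from h import *
go(487.6,255.2,-23,-78)
p,d=snap("top");w=cloud("top",d);Z=w[...,2]
for n,b,lo,hi in(("v1",(255,340,215,275),.095,.115),("v2",(290,380,250,310),.085,.105)):
    m=box(*b)&(Z>lo)&(Z<hi); q=(w[m][:,:2]*1e3).astype(np.float32);print(n,m.sum(),cv2.minAreaRect(q),np.nanmedian(Z[m]))
E
```

```text
shift [ 0.5 -4.2  4.6] turn [-0.  -0.   1.1] | j6 1.75 clk 34.85
v1 118 ((509.30743408203125, 39.31678771972656), (30.623212814331055, 19.26410484313965), 87.5492172241211) 0.10167781269480314
v2 534 ((485.6513366699219, -18.419227600097656), (153.1548309326172, 49.98076629638672), 82.9837875366211) 0.09447133715903677
```

>>> step_arm:
  plan:
    - {"x":0,"y":-2,"z":0,"ax":0,"ay":0,"az":1}
    - {"x":0,"y":-4,"z":2,"ax":0,"ay":0,"az":1}
    - {"x":0,"y":-4,"z":4,"ax":0,"ay":0,"az":1}
    - {"x":0,"y":-4,"z":4,"ax":0,"ay":0,"az":1}
    - {"x":0,"y":-4,"z":4,"ax":0,"ay":0,"az":1}
    - {"x":0,"y":-4,"z":4,"ax":0,"ay":0,"az":1}
    - {"x":0,"y":-4,"z":4,"ax":0,"ay":0,"az":1}
    - {"x":0,"y":-4,"z":4,"ax":0,"ay":0,"az":1}
  fingers: 74

```text
clock: 35.7
position: [0.4869, 0.2548, -0.023]
tcp_rot: [0.994, 0.105, 0.0, 0.0]
ft_force: [0.7, 0.3, 0.1]
width: 0.866
grasp_force: 0.0
```

>>> step_arm:
  plan:
    - {"x":0,"y":0,"z":0,"ax":0,"ay":0,"az":0}
    - {"x":0,"y":0,"z":0,"ax":0,"ay":0,"az":0}
    - {"x":0,"y":0,"z":0,"ax":0,"ay":0,"az":0}
    - {"x":0,"y":0,"z":0,"ax":0,"ay":0,"az":0}
    - {"x":0,"y":0,"z":0,"ax":0,"ay":0,"az":0}
    - {"x":0,"y":0,"z":0,"ax":0,"ay":0,"az":0}
    - {"x":0,"y":0,"z":0,"ax":0,"ay":0,"az":0}
    - {"x":0,"y":0,"z":0,"ax":0,"ay":0,"az":0}
  fingers: 30

```text
clock: 36.5
position: [0.487, 0.255, -0.0227]
tcp_rot: [0.994, 0.105, 0.0, -0.0]
ft_force: [-2.1, 0.4, 5.3]
width: 0.45
grasp_force: 59.6
```

>>> step_arm:
  plan:
    - {"x":0,"y":0,"z":-8,"ax":0,"ay":0,"az":0}
    - {"x":0,"y":0,"z":-25,"ax":0,"ay":0,"az":0}
    - {"x":0,"y":0,"z":-50,"ax":0,"ay":0,"az":0}
    - {"x":0,"y":0,"z":-80,"ax":0,"ay":0,"az":0}
    - {"x":0,"y":0,"z":-110,"ax":0,"ay":0,"az":0}
    - {"x":0,"y":0,"z":-135,"ax":0,"ay":0,"az":0}
    - {"x":0,"y":0,"z":-150,"ax":0,"ay":0,"az":0}
    - {"x":0,"y":0,"z":-155,"ax":0,"ay":0,"az":0}

```text
clock: 37.3
position: [0.487, 0.2548, 0.1333]
tcp_rot: [0.994, 0.105, 0.001, -0.0]
ft_force: [0.0, -0.2, -8.2]
width: 0.449
grasp_force: 62.0
```

```bash
python3 - <<'E'
from h import *
go(484.5,-28.4,130,-7)
p,d=snap("scene");cv2.imwrite("pics/s5.png",cv2.resize(p[80:320,140:400],None,fx=2.4,fy=2.4)[:,:,::-1])
E
```

```text
shift [-61.8 276.4   3.2] turn [  0.   -0.1 -70.9] | j6 1.78 clk 37.3
```

View pics/s5.png

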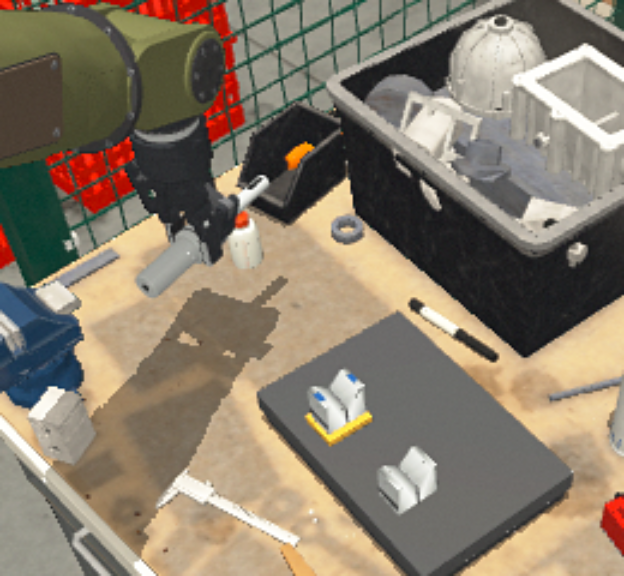

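Shaft is held level. Vee_1 stands on the packer at (340,410), vee_2 at (408,485), in line. I'll carry the shaft over.

>>> step_arm:
  plan:
    - {"x":-7,"y":30,"z":0,"ax":0,"ay":0,"az":-5}
    - {"x":-15,"y":67,"z":0,"ax":0,"ay":0,"az":-13}
    - {"x":-23,"y":103,"z":0,"ax":0,"ay":0,"az":-21}
    - {"x":-31,"y":139,"z":0,"ax":0,"ay":0,"az":-29}
    - {"x":-39,"y":175,"z":0,"ax":0,"ay":0,"az":-37}
    - {"x":-47,"y":211,"z":0,"ax":0,"ay":0,"az":-45}
    - {"x":-55,"y":247,"z":0,"ax":0,"ay":0,"az":-53}
    - {"x":-62,"y":276.5,"z":0,"ax":0,"ay":0,"az":-61}

```text
clock: 38.15
position: [0.4832, -0.0303, 0.1307]
tcp_rot: [0.802, 0.598, -0.001, -0.001]
ft_force: [1.6, -0.3, -8.1]
width: 0.45
grasp_force: 62.3
```

>>> step_arm:
  plan:
    - {"x":0,"y":0,"z":0,"ax":0,"ay":0,"az":-5}
    - {"x":0,"y":0,"z":0,"ax":0,"ay":0,"az":-10}
    - {"x":0,"y":0,"z":10,"ax":0,"ay":0,"az":-10}
    - {"x":0,"y":0,"z":25,"ax":0,"ay":0,"az":-10}
    - {"x":0,"y":0,"z":40,"ax":0,"ay":0,"az":-10}
    - {"x":0,"y":0,"z":47,"ax":0,"ay":0,"az":-10}
    - {"x":0,"y":0,"z":50,"ax":0,"ay":0,"az":-10}
    - {"x":0,"y":0,"z":50,"ax":0,"ay":0,"az":-10}

```text
clock: 38.95
position: [0.484, -0.0284, 0.0815]
tcp_rot: [0.749, 0.663, -0.0, -0.0]
ft_force: [0.6, -0.8, -8.9]
width: 0.45
grasp_force: 62.4
```

```bash
python3 - <<'E'
from h import *
go(484.4,-28.9,57,-7)
E
```

```text
shift [-0.4  0.5 24.5] turn [-0.   0.   0.1] | j6 -0.01 clk 38.95
```

>>> step_arm:
  plan:
    - {"x":0,"y":0.5,"z":5,"ax":0,"ay":0,"az":0}
    - {"x":0,"y":0.5,"z":10,"ax":0,"ay":0,"az":0}
    - {"x":0,"y":0.5,"z":14,"ax":0,"ay":0,"az":0}
    - {"x":0,"y":0.5,"z":17,"ax":0,"ay":0,"az":0}
    - {"x":0,"y":0.5,"z":20,"ax":0,"ay":0,"az":0}
    - {"x":0,"y":0.5,"z":22,"ax":0,"ay":0,"az":0}
    - {"x":0,"y":0.5,"z":22,"ax":0,"ay":0,"az":0}
    - {"x":0,"y":0.5,"z":22,"ax":0,"ay":0,"az":0}

```text
clock: 39.75
position: [0.4848, -0.0286, 0.06]
tcp_rot: [0.748, 0.663, 0.0, 0.0]
ft_force: [0.2, 0.3, -7.5]
width: 0.45
grasp_force: 62.4
```

>>> step_arm:
  plan:
    - {"x":0,"y":0,"z":0.5,"ax":0,"ay":0,"az":0}
    - {"x":0,"y":0,"z":1,"ax":0,"ay":0,"az":0}
    - {"x":0,"y":0,"z":1.5,"ax":0,"ay":0,"az":0}
    - {"x":0,"y":0,"z":2,"ax":0,"ay":0,"az":0}
    - {"x":0,"y":0,"z":2,"ax":0,"ay":0,"az":0}
    - {"x":0,"y":0,"z":2,"ax":0,"ay":0,"az":0}
    - {"x":0,"y":0,"z":2,"ax":0,"ay":0,"az":0}
    - {"x":0,"y":0,"z":2,"ax":0,"ay":0,"az":0}

```text
clock: 40.55
position: [0.4847, -0.0286, 0.058]
tcp_rot: [0.748, 0.663, 0.0, -0.0]
ft_force: [0.4, -0.0, -7.2]
width: 0.444
grasp_force: 62.4
```

>>> step_arm:
  plan:
    - {"x":0,"y":0,"z":0.5,"ax":0,"ay":0,"az":0}
    - {"x":0,"y":0,"z":1,"ax":0,"ay":0,"az":0}
    - {"x":0,"y":0,"z":1.5,"ax":0,"ay":0,"az":0}
    - {"x":0,"y":0,"z":1.5,"ax":0,"ay":0,"az":0}
    - {"x":0,"y":0,"z":1.5,"ax":0,"ay":0,"az":0}
    - {"x":0,"y":0,"z":1.5,"ax":0,"ay":0,"az":0}
    - {"x":0,"y":0,"z":1.5,"ax":0,"ay":0,"az":0}
    - {"x":0,"y":0,"z":1.5,"ax":0,"ay":0,"az":0}

```text
clock: 41.35
position: [0.4848, -0.0286, 0.0567]
tcp_rot: [0.748, 0.663, 0.0, 0.0]
ft_force: [-3.5, 1.7, 3.2]
width: 0.451
grasp_force: 63.5
```

>>> step_arm:
  plan:
    - {"x":0,"y":0,"z":0,"ax":0,"ay":0,"az":0}
    - {"x":0,"y":0,"z":0,"ax":0,"ay":0,"az":0}
    - {"x":0,"y":0,"z":0,"ax":0,"ay":0,"az":0}
    - {"x":0,"y":0,"z":0,"ax":0,"ay":0,"az":0}
    - {"x":0,"y":0,"z":0,"ax":0,"ay":0,"az":0}
    - {"x":0,"y":0,"z":-10,"ax":0,"ay":0,"az":0}
    - {"x":0,"y":0,"z":-30,"ax":0,"ay":0,"az":0}
    - {"x":0,"y":0,"z":-60,"ax":0,"ay":0,"az":0}
  fingers: 66

```text
clock: 42.15
position: [0.4841, -0.0286, 0.1168]
tcp_rot: [0.748, 0.663, -0.001, -0.001]
ft_force: [0.0, 0.0, 1.1]
width: 0.772
grasp_force: 0.0
```

```bash
python3 -c "
from h import *
go(626.3,-261.9,240,73)"
```

```text
shift [-214.6  169.  -123.5] turn [ -0.1  -0.1 -79.9] | j6 -0.01 clk 42.15
```

>>> step_arm:
  plan:
    - {"x":0,"y":0,"z":-40,"ax":0,"ay":0,"az":-8}
    - {"x":-20,"y":16,"z":-75,"ax":0,"ay":0,"az":-16}
    - {"x":-55,"y":43,"z":-100,"ax":0,"ay":0,"az":-24}
    - {"x":-90,"y":71,"z":-123,"ax":0,"ay":0,"az":-32}
    - {"x":-125,"y":98,"z":-123,"ax":0,"ay":0,"az":-40}
    - {"x":-160,"y":126,"z":-123,"ax":0,"ay":0,"az":-48}
    - {"x":-195,"y":153,"z":-123,"ax":0,"ay":0,"az":-56}
    - {"x":-214.6,"y":169,"z":-123,"ax":0,"ay":0,"az":-64}
  fingers: 56

```text
clock: 42.95
position: [0.6272, -0.2646, 0.2396]
tcp_rot: [0.281, 0.96, -0.0, -0.0]
ft_force: [-1.1, 0.7, 0.5]
width: 0.654
grasp_force: 0.0
```

>>> step_arm:
  plan:
    - {"x":0,"y":0,"z":0,"ax":0,"ay":0,"az":-8}
    - {"x":0,"y":0,"z":0,"ax":0,"ay":0,"az":-16}
    - {"x":0,"y":0,"z":0,"ax":0,"ay":0,"az":-16}
    - {"x":0,"y":0,"z":0,"ax":0,"ay":0,"az":-16}
    - {"x":0,"y":0,"z":0,"ax":0,"ay":0,"az":-16}
    - {"x":0,"y":0,"z":0,"ax":0,"ay":0,"az":-16}
    - {"x":0,"y":0,"z":0,"ax":0,"ay":0,"az":-16}
    - {"x":0,"y":0,"z":0,"ax":0,"ay":0,"az":-16}

```text
clock: 43.75
position: [0.6267, -0.2619, 0.2396]
tcp_rot: [0.147, 0.989, -0.0, 0.0]
ft_force: [0.0, 0.4, -0.5]
width: 0.652
grasp_force: 0.0
```

```bash
python3 - <<'E'
from h import *
np.set_printoptions(precision=1,suppress=True)
go(626.3,-261.9,140,73)
p,d=snap("top");w=cloud("top",d);Z=w[...,2]
C=np.array([.4857,-.0184]);a=np.radians(83);ey=np.array([np.cos(a),np.sin(a)]);ex=np.array([ey[1],-ey[0]])
m=box(240,400,195,320)&(Z>.085); q=w[m]; s=(q[:,:2]-C)@ey*1e3; e=(q[:,:2]-C)@ex*1e3; z=q[:,2]*1e3
for c in range(-100,125,12):
    k=abs(s-c)<6
    if k.sum(): k2=k&(z>np.percentile(z[k],99)-6); print(c,k.sum(),"zmax",round(np.percentile(z[k],97),1),"e",round(np.median(e[k2]),1))
print("s ext",s[abs(e)<14].min(),s[abs(e)<14].max())
cl=z>110; print("collar s",s[cl].min(),s[cl].max())
q=p[170:330,230:430];cv2.imwrite("pics/t6.png",cv2.resize(q,None,fx=3.5,fy=3.5,interpolation=2)[:,:,::-1])
E
```

```text
shift [ 0.4 -0.1 99.6] turn [-0.   0.   0.1] | j6 -1.73 clk 43.75
-100 120 zmax 577.2 e -37.0
-88 254 zmax 574.8 e -33.1
-76 105 zmax 114.9 e 0.7
-64 130 zmax 115.2 e 0.2
-52 130 zmax 115.1 e -0.4
-40 86 zmax 115.5 e -0.9
-28 84 zmax 118.7 e 0.4
-16 104 zmax 120.0 e -0.8
-4 106 zmax 120.1 e 0.5
8 103 zmax 120.4 e 0.7
20 82 zmax 119.1 e -0.1
32 43 zmax 108.0 e 1.1
44 89 zmax 108.6 e -0.4
56 128 zmax 107.7 e 0.6
68 134 zmax 107.4 e -0.7
80 59 zmax 108.7 e -1.3
92 41 zmax 109.3 e 1.5
104 37 zmax 108.9 e -0.5
s ext -100.06236692372423 108.2615247900379
collar s -100.06236692372423 57.7479996201338
```

View pics/t6.png

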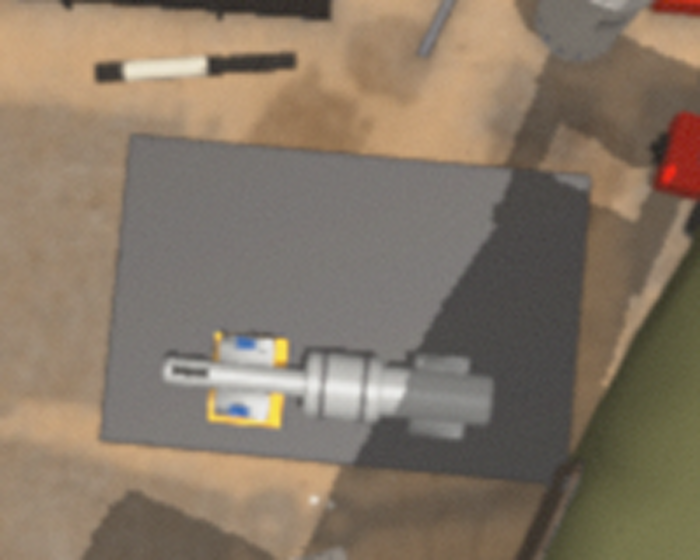

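The shaft is seated and level: axis about 100 mm at both journals, thin end left at (165,370), collar mid at (345,385) in the crop. Next is the dial stand.

>>> step_arm:
  plan:
    - {"x":0,"y":0,"z":10,"ax":0,"ay":0,"az":0}
    - {"x":0,"y":0,"z":30,"ax":0,"ay":0,"az":0}
    - {"x":0,"y":0,"z":50,"ax":0,"ay":0,"az":0}
    - {"x":0,"y":0,"z":70,"ax":0,"ay":0,"az":0}
    - {"x":0,"y":0,"z":90,"ax":0,"ay":0,"az":0}
    - {"x":0,"y":0,"z":104,"ax":0,"ay":0,"az":0}
    - {"x":0,"y":0,"z":110,"ax":0,"ay":0,"az":0}
    - {"x":0,"y":0,"z":110,"ax":0,"ay":0,"az":0}

```text
clock: 44.6
position: [0.6265, -0.2618, 0.1287]
tcp_rot: [0.147, 0.989, 0.0, -0.001]
ft_force: [0.1, -1.0, 0.9]
width: 0.657
grasp_force: 0.0
```

>>> step_arm:
  plan:
    - {"x":0,"y":0,"z":0,"ax":0,"ay":0,"az":0}
    - {"x":0,"y":0,"z":0,"ax":0,"ay":0,"az":0}
    - {"x":0,"y":0,"z":0,"ax":0,"ay":0,"az":0}
    - {"x":0,"y":0,"z":0,"ax":0,"ay":0,"az":0}
    - {"x":0,"y":0,"z":0,"ax":0,"ay":0,"az":0}
    - {"x":0,"y":0,"z":0,"ax":0,"ay":0,"az":0}
    - {"x":0,"y":0,"z":0,"ax":0,"ay":0,"az":0}
    - {"x":0,"y":0,"z":0,"ax":0,"ay":0,"az":0}
  fingers: 16

```text
clock: 45.4
position: [0.6272, -0.262, 0.1306]
tcp_rot: [0.147, 0.989, -0.0, 0.001]
ft_force: [0.3, 1.5, 5.2]
width: 0.292
grasp_force: 60.6
```

>>> step_arm:
  plan:
    - {"x":0,"y":0,"z":-4,"ax":0,"ay":0,"az":0}
    - {"x":0,"y":0,"z":-15,"ax":0,"ay":0,"az":0}
    - {"x":0,"y":0,"z":-35,"ax":0,"ay":0,"az":0}
    - {"x":0,"y":0,"z":-60,"ax":0,"ay":0,"az":0}
    - {"x":0,"y":0,"z":-85,"ax":0,"ay":0,"az":0}
    - {"x":0,"y":0,"z":-105,"ax":0,"ay":0,"az":0}
    - {"x":0,"y":0,"z":-115,"ax":0,"ay":0,"az":0}
    - {"x":0,"y":0,"z":-120,"ax":0,"ay":0,"az":0}

```text
clock: 46.2
position: [0.6267, -0.262, 0.2501]
tcp_rot: [0.147, 0.989, -0.0, 0.0]
ft_force: [-0.3, 1.2, -5.4]
width: 0.294
grasp_force: 59.5
```

```bash
python3 - <<'E'
from h import *
go(570,-30,250,-7)
p,d=snap("scene");cv2.imwrite("pics/s7.png",cv2.resize(p[120:360,250:500],None,fx=2.4,fy=2.4)[:,:,::-1]);
E
```

```text
shift [1.217e+02 2.055e+02 1.000e-01] turn [ 0.   0.  80.1] | j6 -1.73 clk 46.2
```

View pics/s7.png

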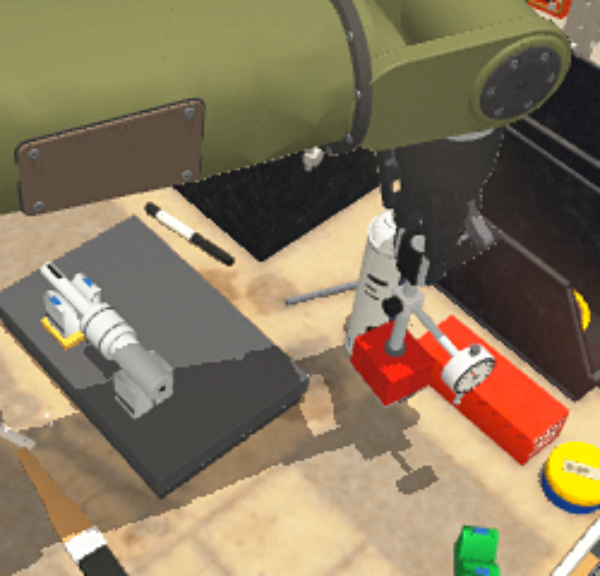

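>>> step_arm:
  plan:
    - {"x":12,"y":20,"z":0,"ax":0,"ay":0,"az":6}
    - {"x":28,"y":47,"z":0,"ax":0,"ay":0,"az":14}
    - {"x":44,"y":74,"z":0,"ax":0,"ay":0,"az":22}
    - {"x":60,"y":101,"z":0,"ax":0,"ay":0,"az":30}
    - {"x":76,"y":128,"z":0,"ax":0,"ay":0,"az":38}
    - {"x":92,"y":155,"z":0,"ax":0,"ay":0,"az":46}
    - {"x":108,"y":182,"z":0,"ax":0,"ay":0,"az":54}
    - {"x":121.5,"y":204.7,"z":0,"ax":0,"ay":0,"az":62}

```text
clock: 47.05
position: [0.5691, -0.0293, 0.2483]
tcp_rot: [0.637, 0.771, -0.0, -0.001]
ft_force: [-0.7, 0.8, -6.7]
width: 0.298
grasp_force: 60.6
```

>>> step_arm:
  plan:
    - {"x":0,"y":0,"z":0,"ax":0,"ay":0,"az":7}
    - {"x":0,"y":0,"z":0,"ax":0,"ay":0,"az":13}
    - {"x":0,"y":0,"z":0,"ax":0,"ay":0,"az":18}
    - {"x":0,"y":0,"z":5,"ax":0,"ay":0,"az":18}
    - {"x":0,"y":0,"z":15,"ax":0,"ay":0,"az":18}
    - {"x":0,"y":0,"z":25,"ax":0,"ay":0,"az":18}
    - {"x":0,"y":0,"z":30,"ax":0,"ay":0,"az":18}
    - {"x":0,"y":0,"z":30,"ax":0,"ay":0,"az":18}

```text
clock: 47.85
position: [0.5695, -0.0308, 0.2182]
tcp_rot: [0.748, 0.664, -0.001, -0.001]
ft_force: [-0.0, 0.8, -6.5]
width: 0.292
grasp_force: 60.6
```

```bash
python3 - <<'E'
from h import *
np.set_printoptions(precision=1,suppress=True)
go(569.9,-30.8,200,-7)
p,d=snap("scene");w=cloud("scene",d);u,v=proj("scene",[.4855,-.0204,.155])[0].astype(int);print(u,v)
q=p[v-90:v+110,u-100:u+100];cv2.imwrite("pics/s8.png",cv2.resize(q,(600,600),interpolation=2)[:,:,::-1])
for P in ([.4855,-.0204,.119],[.4855,-.0204,.155]): print((proj("scene",P)-[u-100,v-90])*3)
E
```

```text
shift [ 0.   0.4 18.2] turn [-0.1  0.   0.1] | j6 0.0 clk 47.85
293 244
[[304. 299.]]
[[301.6 270.4]]
```

View pics/s8.png

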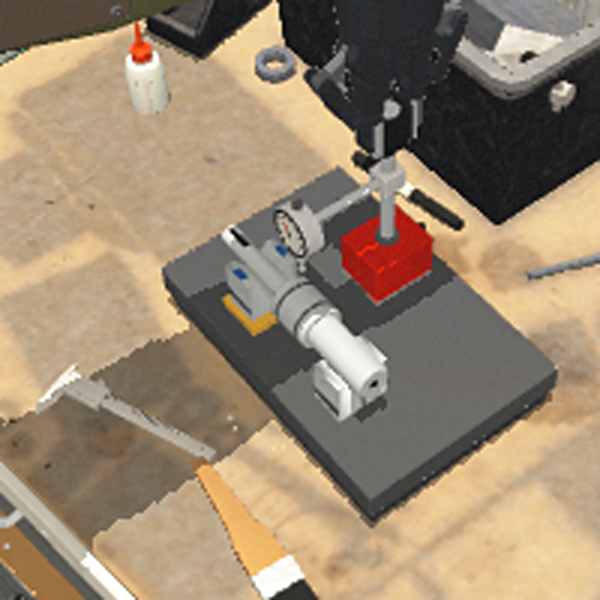

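The feeler tip at (302,270) is right above mid-collar as projected. I'll lower the stand.

>>> step_arm:
  plan:
    - {"x":0,"y":0,"z":5,"ax":0,"ay":0,"az":0}
    - {"x":0,"y":0,"z":12,"ax":0,"ay":0,"az":0}
    - {"x":0,"y":0,"z":19,"ax":0,"ay":0,"az":0}
    - {"x":0,"y":0,"z":25,"ax":0,"ay":0,"az":0}
    - {"x":0,"y":0,"z":30,"ax":0,"ay":0,"az":0}
    - {"x":0,"y":0,"z":33,"ax":0,"ay":0,"az":0}
    - {"x":0,"y":0,"z":34,"ax":0,"ay":0,"az":0}
    - {"x":0,"y":0,"z":34,"ax":0,"ay":0,"az":0}

```text
clock: 48.7
position: [0.57, -0.0308, 0.1855]
tcp_rot: [0.748, 0.663, 0.0, 0.0]
ft_force: [0.1, 0.7, -5.5]
width: 0.294
grasp_force: 60.6
```

>>> step_arm:
  plan:
    - {"x":0,"y":0,"z":0.5,"ax":0,"ay":0,"az":0}
    - {"x":0,"y":0,"z":1,"ax":0,"ay":0,"az":0}
    - {"x":0,"y":0,"z":1.5,"ax":0,"ay":0,"az":0}
    - {"x":0,"y":0,"z":2,"ax":0,"ay":0,"az":0}
    - {"x":0,"y":0,"z":2,"ax":0,"ay":0,"az":0}
    - {"x":0,"y":0,"z":2,"ax":0,"ay":0,"az":0}
    - {"x":0,"y":0,"z":2,"ax":0,"ay":0,"az":0}
    - {"x":0,"y":0,"z":2,"ax":0,"ay":0,"az":0}

```text
clock: 49.5
position: [0.57, -0.0308, 0.1835]
tcp_rot: [0.748, 0.663, 0.0, 0.0]
ft_force: [1.3, 0.2, -5.9]
width: 0.296
grasp_force: 60.7
```

>>> step_arm:
  plan:
    - {"x":0,"y":0,"z":0.5,"ax":0,"ay":0,"az":0}
    - {"x":0,"y":0,"z":1,"ax":0,"ay":0,"az":0}
    - {"x":0,"y":0,"z":1.5,"ax":0,"ay":0,"az":0}
    - {"x":0,"y":0,"z":2,"ax":0,"ay":0,"az":0}
    - {"x":0,"y":0,"z":2,"ax":0,"ay":0,"az":0}
    - {"x":0,"y":0,"z":2,"ax":0,"ay":0,"az":0}
    - {"x":0,"y":0,"z":2,"ax":0,"ay":0,"az":0}
    - {"x":0,"y":0,"z":2,"ax":0,"ay":0,"az":0}

```text
clock: 50.3
position: [0.5699, -0.0308, 0.1815]
tcp_rot: [0.748, 0.663, -0.0, -0.0]
ft_force: [-0.2, -0.2, -5.3]
width: 0.295
grasp_force: 60.7
```

>>> step_arm:
  plan:
    - {"x":0,"y":0,"z":0.5,"ax":0,"ay":0,"az":0}
    - {"x":0,"y":0,"z":0.5,"ax":0,"ay":0,"az":0}
    - {"x":0,"y":0,"z":1,"ax":0,"ay":0,"az":0}
    - {"x":0,"y":0,"z":1,"ax":0,"ay":0,"az":0}
    - {"x":0,"y":0,"z":1,"ax":0,"ay":0,"az":0}
    - {"x":0,"y":0,"z":1,"ax":0,"ay":0,"az":0}
    - {"x":0,"y":0,"z":1,"ax":0,"ay":0,"az":0}
    - {"x":0,"y":0,"z":1,"ax":0,"ay":0,"az":0}

```text
clock: 51.1
position: [0.5701, -0.0308, 0.1807]
tcp_rot: [0.748, 0.663, 0.0, 0.0]
ft_force: [0.4, 1.4, 2.4]
width: 0.296
grasp_force: 61.5
```

The base has touched down. I'll release and retreat.

>>> step_arm:
  plan:
    - {"x":0,"y":0,"z":0,"ax":0,"ay":0,"az":0}
    - {"x":0,"y":0,"z":0,"ax":0,"ay":0,"az":0}
    - {"x":0,"y":0,"z":0,"ax":0,"ay":0,"az":0}
    - {"x":0,"y":0,"z":0,"ax":0,"ay":0,"az":0}
    - {"x":0,"y":0,"z":0,"ax":0,"ay":0,"az":0}
    - {"x":0,"y":0,"z":0,"ax":0,"ay":0,"az":0}
    - {"x":0,"y":0,"z":-3,"ax":0,"ay":0,"az":0}
    - {"x":0,"y":0,"z":-10,"ax":0,"ay":0,"az":0}
  fingers: 56

```text
clock: 51.9
position: [0.5698, -0.0308, 0.1904]
tcp_rot: [0.748, 0.663, -0.0, -0.0]
ft_force: [-1.1, -0.6, 0.3]
width: 0.656
grasp_force: 0.0
```

>>> step_arm:
  plan:
    - {"x":0,"y":0,"z":-15,"ax":0,"ay":0,"az":0}
    - {"x":0,"y":0,"z":-40,"ax":0,"ay":0,"az":0}
    - {"x":0,"y":0,"z":-70,"ax":0,"ay":0,"az":0}
    - {"x":0,"y":0,"z":-100,"ax":0,"ay":0,"az":0}
    - {"x":-30,"y":0,"z":-110,"ax":0,"ay":0,"az":0}
    - {"x":-75,"y":0,"z":-110,"ax":0,"ay":0,"az":0}
    - {"x":-120,"y":0,"z":-110,"ax":0,"ay":0,"az":0}
    - {"x":-150,"y":0,"z":-110,"ax":0,"ay":0,"az":0}

```text
clock: 52.7
position: [0.5513, -0.1821, 0.3012]
tcp_rot: [0.749, 0.663, 0.0, 0.0]
ft_force: [0.3, -0.0, -0.0]
width: 0.654
grasp_force: 0.0
```

>>> step_arm:
  plan:
    - {"x":-30,"y":0,"z":0,"ax":0,"ay":0,"az":0}
    - {"x":-75,"y":0,"z":0,"ax":0,"ay":0,"az":0}
    - {"x":-115,"y":0,"z":0,"ax":0,"ay":0,"az":0}
    - {"x":-145,"y":0,"z":0,"ax":0,"ay":0,"az":0}
    - {"x":-150,"y":0,"z":0,"ax":0,"ay":0,"az":0}
    - {"x":-150,"y":0,"z":0,"ax":0,"ay":0,"az":0}
    - {"x":-150,"y":0,"z":0,"ax":0,"ay":0,"az":0}
    - {"x":-150,"y":0,"z":0,"ax":0,"ay":0,"az":0}

```text
clock: 53.5
position: [0.5343, -0.3274, 0.3009]
tcp_rot: [0.748, 0.664, 0.0, 0.0]
ft_force: [-0.0, -0.7, 0.4]
width: 0.655
grasp_force: 0.0
```

```bash
python3 - <<'E'
from h import *
p,d=snap("scene");p2,d2=snap("top");w=cloud("top",d2);Z=w[...,2]
a=cv2.resize(p[150:330,200:380],(400,400),interpolation=2);b=cv2.resize(p2[180:330,240:390],(400,400),interpolation=2)
cv2.imwrite("pics/f.png",np.hstack([a,b])[:,:,::-1])
m=box(270,400,190,300)&(Z>.225)&(Z<.25);print("head",m.sum(),cv2.minAreaRect((w[m][:,:2]*1e3).astype(np.float32)),np.nanmedian(Z[m]))
hs=cv2.cvtColor(p2,cv2.COLOR_RGB2HSV);red=((hs[...,0]<8)|(hs[...,0]>172))&(hs[...,1]>150)&box(270,400,190,300)
print("base",rect("top",red,.096),np.nanmedian(Z[red])); print(r.sense()["position"])
E
```

```text
head 171 ((569.9558715820312, -29.491687774658203), (23.74590492248535, 26.14715003967285), 82.72705078125) 0.23743459502737396
base (569.3167114257812, -30.997467041015625, 47.54246139526367, 60.591552734375, 88.36373138427734) 0.09263075667201848
[ 0.5342432  -0.32765481  0.30081191]
```

View pics/f.png

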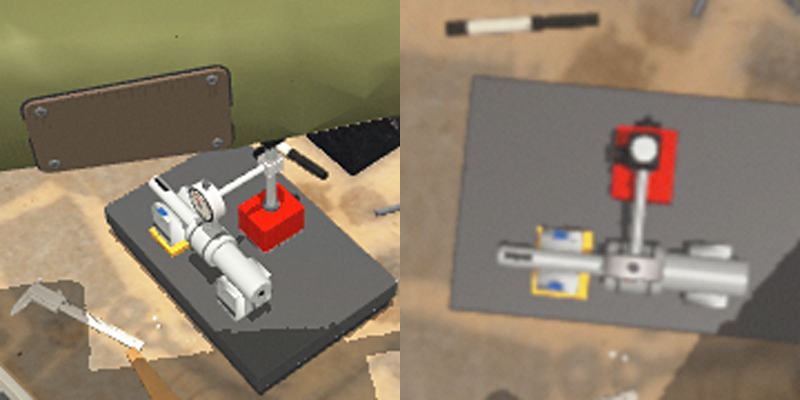

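The stand is upright at (570,−30) with the gauge over the collar (632,265), shaft in both vees, packer under the thin end, and the arm clear. I'll hand in now.

```bash
python3 -c "
from plant import r
print(r.hand_in())"
```

```text
the job is handed in; nothing more can be done
None
```

The job is handed in, with no verdict returned: in the last pictures the shaft lies level in both vees, thin end left on the packer, and the dial stand is upright behind it with its feeler on the collar (plunger travel not read directly), done in about 54 s.

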